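# Press the service tools home in their cutout tray

## Task

Two tools of the analyser's service kit have been left out of their tray: the green-handled spanner, dropped across the top of it, and the white and blue hand pipettor on the bench. Put each back in the cutout of its own shape, the right way round, and press it down past its spring catches until it lies flat on the floor of the cutout. Leave everything else where it is, including the orange key and the little bottle on the tray.

Things in the scene. Friction and masses are not known exactly. Their poses are not given: they have to be found in the camera images.
- tray: Fixed grey cutout tray with yellow cutout floors, 240 (x) by 190 (y) by 30 mm high; origin at the centre of its underside, z up; place and yaw vary. Cutouts run along its x, 22 mm deep (floor 8 mm above the bench), 3 mm chamfer along the long walls. Play each side: 1.5 mm at a tool's grip, 2.5 mm elsewhere. Centre lines: pipettor y = +50, spanner y = -20, orange key y = -72 mm.
- pipettor_seat (a point): Where pipettor_mid lies when the pipettor is home: on the tray, 25.5 mm above the bench. Axes as the tray's; the pipettor is home with its x along this x (same sense). Its top then stands 13 mm above the tray.
- spanner_seat (a point): Where spanner_mid lies when the spanner is home: on the tray, 25.5 mm above the bench. Axes as the tray's; the spanner is home with its x along this x (same sense). Its top then stands 13 mm above the tray.
- catch_a0 (a joint): One of the two spring balls of the pipettor's cutout, half-way along the grip, 2.5 mm out of each long wall, 12 mm above the cutout's floor: 0 = out, up to 0.004 m = pushed back. A tool laid in place rocks on the balls, its underside some 15 mm above the floor there; 5 to 12 N down on the middle of the grip snaps its flange under them.
- catch_b0 (a joint): The same for the spanner's cutout: 0 = ball out, up to 0.004 m = pushed back into the wall.
- pipettor_mid (a point): Centre of the pipettor's grip, 17.5 mm above its flat underside. Hand pipettor lying flat, white grip with blue base, 186 mm long, 0.1 to 0.2 kg; x to its nozzle, z up. Nozzle (round, 18 mm) reaches x = +105 mm, blue plunger button x = -81 mm; a blue finger hook, 14 mm high, juts to y = +34 mm at x = -31 mm. Lies left or right of the tray at any yaw, this side up.
- pipettor: The whole pipettor; origin on its underside, 17.5 mm below pipettor_mid, same axes. Grip 90 mm long (x from -45 to 45 mm): a base flange 28 mm wide, 6 mm high, then a block 22 mm wide up to 35 mm above the underside. Centre of mass within 15 mm of the grip's centre.
- pipettor_tip (a point): The pipettor's nozzle end, 105 mm along its x from the grip's centre, 10.5 mm above its underside.
- spanner_mid (a point): Centre of the spanner's grip, 17.5 mm above its flat underside. Open-jawed steel spanner, green grip on black base, 166 mm long, 0.13 to 0.25 kg; x to the jaw, z up. Jaw (12 mm high) reaches x = +105 mm, set off to one side (y -16 to +28 mm); a 12 mm stub reaches x = -61 mm. Starts on top of the tray (underside 30 mm above the bench) across the cutouts, barring them.
- spanner: The whole spanner; origin on its underside, 17.5 mm below spanner_mid, same axes. Grip 90 mm long (x from -45 to 45 mm): a base flange 28 mm wide, 6 mm high, then a block 22 mm wide up to 35 mm above the underside. Centre of mass within 15 mm of the grip's centre.
- spanner_tip (a point): Middle of the spanner's jaw end, 105 mm along its x and 6 mm along its y from the grip's centre, 6 mm above its underside.
- key: Orange bar, 120 by 18 by 18 mm, at home in the tray's third cutout; origin at the centre of its underside. Leave alone.
- rack: White tube rack with green ends and capped tubes, 200 (x) by 70 (y) by 106 mm high, left or right of the tray, on the other side from the pipettor; origin at the centre of its underside. Leave alone.
- flask: Brown reagent bottle, 62 mm across, 130 mm high, beyond the tray on the left; origin at the centre of its underside. Leave alone.
- jar: White jar with blue cap, 68 mm across, 75 mm high, beyond the tray on the right; origin at the centre of its underside. Leave alone.
- vial: Small brown bottle with white cap, 40 mm across, 75 mm high, standing upright on top of the tray near its -x edge, about (-96, -15) mm from the tray's centre, just behind the stub end of the spanner's cutout; origin at the centre of its underside. Leave it standing there.
- dropper: Small brown bottle with red cap, 44 mm across, 85 mm high, on the robot's side of the tray, left; origin at the centre of its underside. Leave alone.
- beaker: Clear plastic beaker, 52 mm across, 70 mm high, on the robot's side of the tray, right; origin at the centre of its underside. Leave alone.
Mind the look-alikes: they are no part of the job. Leave any purple or red look-alike of the pipettor alone.

How it is judged (in metres and radians):
At the end, for the whole second after the job is handed in: Pipettor and spanner each at rest in their own cutout: grip centre within 5 mm horizontally and 3.5 mm in height of its seat, pointing the right way, within 0.06 rad in yaw and 0.05 rad of flat; every other thing within 30 mm of where it started (horizontal distance between pipettor_mid and pipettor_seat below 0.005 m and z of pipettor_mid in the frame of pipettor_seat between -0.0035 and 0.0035 m and angle between the x axis of pipettor_mid and the x axis of pipettor_seat, either way round below 0.06 rad and angle between the z axis of pipettor_mid and the z axis of pipettor_seat, either way round below 0.05 rad and x of pipettor_tip in the frame of pipettor_seat above 0.09 m and x of pipettor_mid in the frame of pipettor_seat below 0.005 m and horizontal distance between spanner_mid and spanner_seat below 0.005 m and z of spanner_mid in the frame of spanner_seat between -0.0035 and 0.0035 m and angle between the x axis of spanner_mid and the x axis of spanner_seat, either way round below 0.06 rad and angle between the z axis of spanner_mid and the z axis of spanner_seat, either way round below 0.05 rad and x of spanner_tip in the frame of spanner_seat above 0.09 m and x of spanner_mid in the frame of spanner_seat below 0.005 m and distance of each of rack, flask, vial, dropper, jar, beaker, key from where it was at the start of the episode below 0.03 m and linear speed of each of pipettor, spanner below 0.02 m/s); the robot touches nothing.
It fails at once if anything else (rack, bottles, jar, beaker, orange key) is knocked over or shoved more than 30 mm (distance of any of rack, flask, vial, dropper, jar, beaker, key from where it was at the start of the episode above 0.03 m or angle between any of rack, flask, vial, dropper, jar, beaker, key's own z axis and vertical above 0.5 rad).
It also fails if it takes over 64 s, if anything falls off the work surface, if the arm or the gripper's body presses on something with over 40 N, if the wrist force passes 120 N, or if a joint passes its speed limit or range.

## Robot

A 7-joint arm with a two-finger parallel gripper is mounted at the origin on the work surface. World frame = base frame: x ahead of the robot, y to its left, z up, the work surface at z = 0. Lengths are in mm, angles in rad, forces in N, time in s.
With the tool pointing down it reaches from about 400 to 925 mm from the base axis. Payload 4.1 kg.
Tool frame: the origin (TCP) lies midway between the tips of the shut fingers; the grasp point (between the pads) lies 19 mm behind it; z points along the fingers, y is the direction in which the jaws open and shut (so a half turn about z gives the same grasp; the last joint's range is limited). The gripper opens to 85 mm and grips with 20 to 120 N. Pads are 22 mm wide; open, the fingers measure 114 mm over their backs; the gripper's body (76 mm by 85 mm) begins 54 mm behind the grasp point. The pads swing forward as they close: fully open they stand 13 mm farther back than shut.
Start: joints at [-1.251, 0.398, 0.045, 1.537, -0.019, 1.207, -0.051], TCP at [264.315, 593.869, 231.347] pointing down, gripper open.
Joint ranges: [-2.82, 2.82], [-0.49, 2.23], [-1.37, 1.46], [0, 2.46], [-1.36, 4.5], [0.23, 2], [-2.94, 2.94]. Speed limits (rad/s): [2.57, 2.57, 3.14, 3.14, 3.14, 3.14, 3.14].

## Interface

Orientations are given as a unit quaternion [w, x, y, z].
In Python, from bench import robot gives the robot as it stands. The module is installed in compiled form; this text tells all that it offers.
- The arm moves only by the shell command python3 -m creep 'ROWS' [FORCE]. ROWS is JSON, a list of rows, each a list of 3 entries, a list of its own where there are three numbers: the turn, a rotation vector about the world's x, y, z in rad, then the shift along the world's x, y, z in cm, then the finger opening in cm, from 0 to 8.54. A call has 1 to 10 rows; each row is the pose to reach, as a shift and turn from the pose commanded when the call began; what a row does not reach only later rows make up. A row lasts 1/10 s, in which the tool goes at most 50 mm and 8.59 degrees, less where a joint would pass 70% of its speed; a pose out of reach is approached as far as the arm can. A call with a gripper value outside its range is refused whole. The fingers move at their own pace and stop on an object; FORCE is the grip in N (left out, the last holds). Time passes only in rows, so rows that repeat a pose let the fingers close. It gives the time, the measured TCP pose, the force and the opening at its end, in the units of the state.
- robot.state(): the state, without advancing time (a new reading comes with each control period).
- robot.grab_frame(name): name is "scene" or "side" or "wrist"; returns a dict with "pixels" (480x640x3 uint8, blue, green, red), "fx", "fy", "cx", "cy" (pixels), "R" (3x3) and "t" (3): a world point X has camera coordinates R X + t. Camera axes: x right, y down, z forward; pixel columns grow to the right and rows downward; lengths in mm; the calibration is good to about 2 mm. A picture is of the moment at which its call begins. There is no depth.
- robot.close_job(): hands the job in, once; it reports no verdict.
The state is a dict: "clock": time; "qpos": joint angles; "qd": joint speeds; "joint_efforts": joint torques, N m; "position": TCP position; "orientation": TCP orientation; "ft_force": force on the tool from outside, world axes, zero at the start; "torque": the same for the moment, N m; "opening": finger opening in mm.
Only numpy, scipy, OpenCV 4.12 (cv2) and the standard library are available. Lean on these libraries where they do the work, as an engineer would, in place of code of your own. Each camera call takes 0.05 s, during which the arm holds its last target.

## Working session

There is one attempt and no reset: what is moved stays moved. The work goes in short steps, Python scripts to look and compute and a shell command to move; the robot and the scene stay as the last step left them, time stands still between calls to the robot, and variables do not carry over. Pictures are saved under pics/ and viewed, and the job is handed in when it is done.

```bash
mkdir -p pics; ls; python3 - <<'E'
from bench import robot
import cv2
print(robot.state())
for n in ("scene","side","wrist"):
    f=robot.grab_frame(n); cv2.imwrite(f"pics/{n}0.png",f["pixels"]); print(n,f["fx"],f["fy"],f["cx"],f["cy"],f["R"],f["t"])
E
```

```text
pics
{'clock': 0.0, 'qpos': array([-1.2509928 ,  0.39917753,  0.04506484,  1.53791057, -0.0187184 ,
        1.20688005, -0.05072708]), 'qd': array([-7.14385242e-04, -7.17758224e-04, -4.50607115e-04,  1.25208657e-03,
       -9.22855781e-04, -5.10024966e-05,  2.35448562e-05]), 'joint_efforts': array([-3.28123460e-04, -4.75115025e+01,  1.36439927e+00, -2.54216141e+01,
        1.17229315e-02,  9.72484646e-03,  5.77683608e-07]), 'position': array([264.06526814, 593.23978584, 230.25983248]), 'orientation': array([-1.39204347e-04,  2.07850535e-01,  9.78160110e-01, -9.66716952e-04]), 'ft_force': array([-0.21619147, -0.09120979,  0.43765251]), 'torque': array([-0.03794606, -0.01946622, -0.04489721]), 'opening': 85.38313607955341}
scene 481.04217155456297 481.04217155456297 322.9286687484548 239.9633752467632 [[-0.18835943  0.98200037  0.0140002 ]
 [ 0.68771108  0.14206135 -0.71194947]
 [-0.70112352 -0.1244743  -0.70209113]] [   1.92599727 -338.66189372 1773.59403915]
side 565.12655907842 565.12655907842 327.5390687088581 238.19623374202007 [[-0.99926774 -0.03743304 -0.00792201]
 [-0.02096023  0.70875902 -0.70513922]
 [ 0.0320103  -0.70445682 -0.70902463]] [ 515.7635474   -19.81108029 1454.32631125]
wrist 361.11127603131547 361.11127603131547 322.6427761136845 242.04571943982947 [[ 4.07436377e-01  9.13233288e-01 -7.48062810e-04]
 [ 8.70202003e-01 -3.87989351e-01  3.03665504e-01]
 [ 2.77027206e-01 -1.24375339e-01 -9.52778412e-01]] [-649.24140369  -38.95949935  379.84856474]
```

View pics/scene0.png

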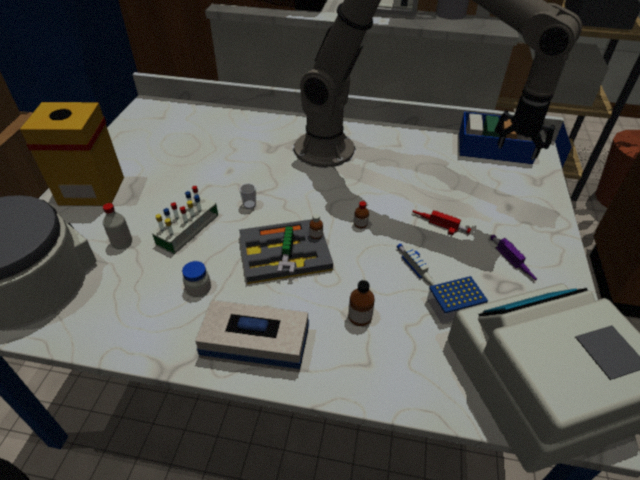

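View pics/side0.png

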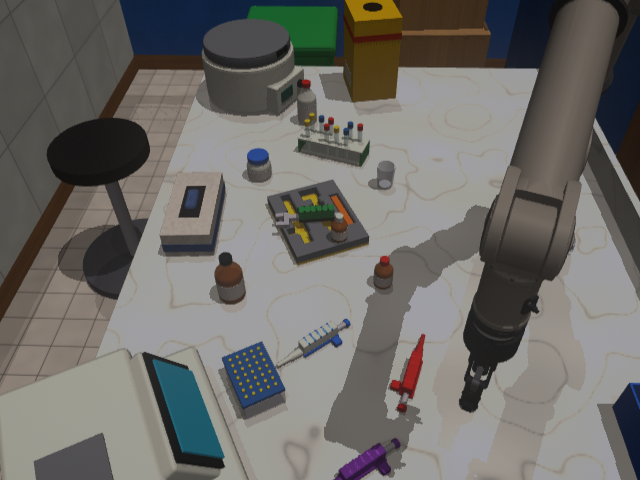

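View pics/wrist0.png

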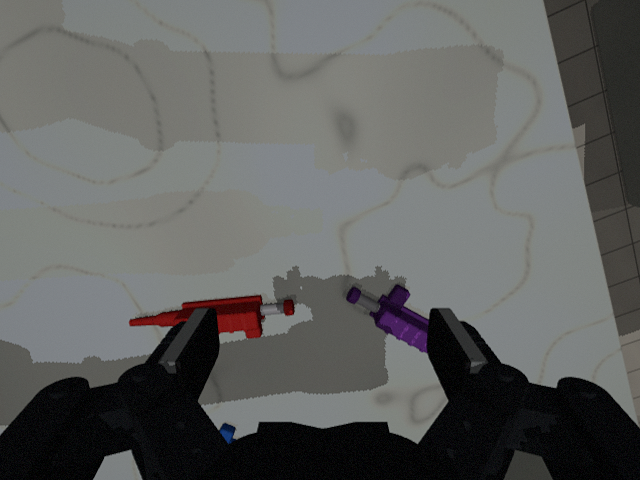

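White/blue pipettor is at scene (413,262), side (322,340). Look-alikes are red at scene (443,222) and purple at scene (513,257). The spanner is on the tray at scene (288,245). I'll check close crops.

```bash
python3 - <<'E'
import cv2,numpy as np
a=cv2.imread("pics/scene0.png");b=cv2.imread("pics/side0.png")
def c(im,x,y,w,h,s,n): cv2.imwrite(n,cv2.convertScaleAbs(cv2.resize(im[y:y+h,x:x+w],None,fx=s,fy=s,interpolation=cv2.INTER_CUBIC),alpha=1.5))
c(a,230,210,110,80,7,"pics/c1.png");c(b,255,170,130,97,6,"pics/c2.png")
c(a,385,235,60,60,6,"pics/c3.png");c(b,265,310,95,65,8,"pics/c4.png")
E
```

```text
(no output)
```

View pics/c1.png

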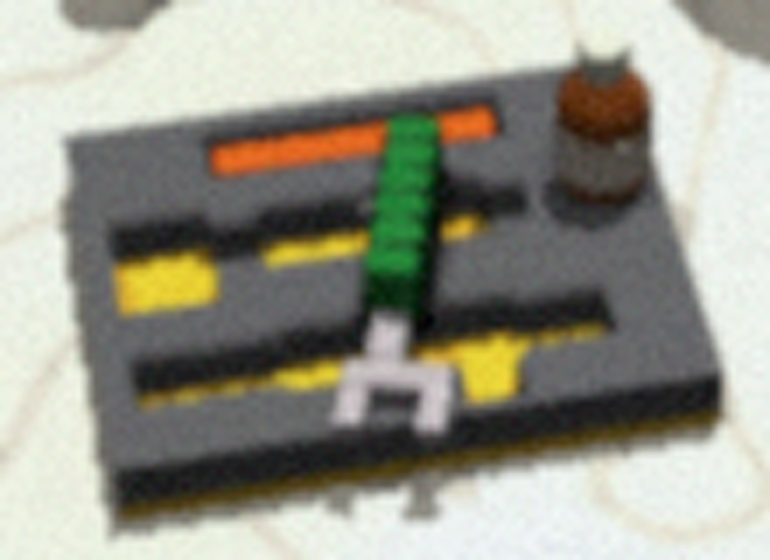

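View pics/c2.png

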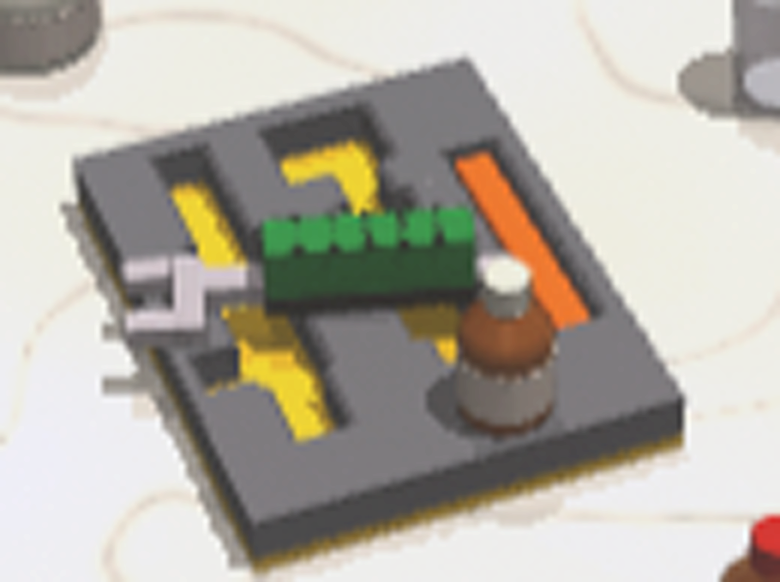

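View pics/c4.png

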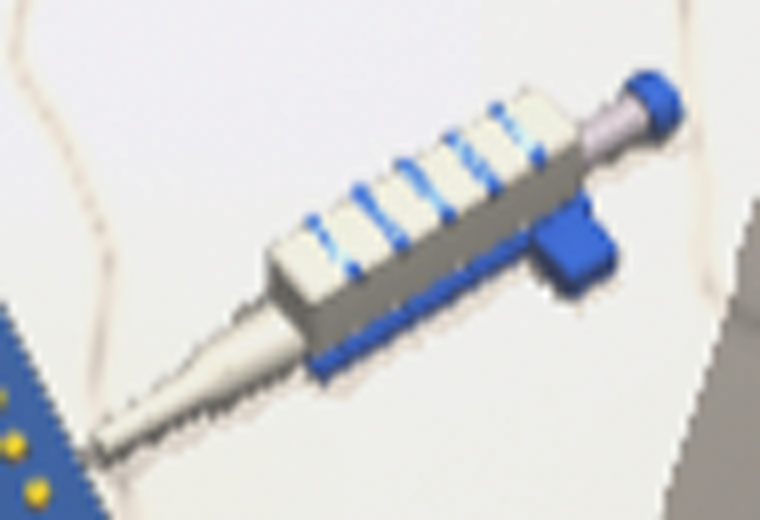

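```bash
cat > h.py <<'E'
import numpy as np,cv2
def ray(f,u,v,z):
    d=f["R"].T@np.array([(u-f["cx"])/f["fx"],(v-f["cy"])/f["fy"],1]); c=-f["R"].T@f["t"]
    return c+d*(z-c[2])/d[2]
def proj(f,X):
    p=f["R"]@np.asarray(X,float)+f["t"]; return f["fx"]*p[0]/p[2]+f["cx"],f["fy"]*p[1]/p[2]+f["cy"]
E
python3 - <<'E'
from bench import robot
from h import *
S=robot.grab_frame("side");C=robot.grab_frame("scene")
side=lambda x,y,z:ray(S,x/6+255-.4,y/6+170-.4,z).round(1)
sc=lambda x,y,z:ray(C,x/7+230-.4,y/7+210-.4,z).round(1)
print("tray side");P=[side(*p,30) for p in [(77,160),(468,58),(684,398),(257,522)]]
for p in P:print(p)
print("ctr",np.mean(P,0))
for i in range(4):
    d=P[(i+1)%4]-P[i];print(np.linalg.norm(d),np.arctan2(d[1],d[0]))
print("tray scene")
for p in [(65,140),(720,375),(112,470)]:print(sc(*p,30))
print("pip side")
for p in [(530,88),(580,142),(312,303),(270,255)]: print(ray(S,p[0]/8+265-.4,p[1]/8+310-.4,35).round(1))
print("button/nozzle",ray(S,655/8+265,105/8+310,20),ray(S,100/8+265,448/8+310,10))
print("spanner top side z65")
for p in [(265,218),(265,250),(475,240),(472,207)]:print(side(*p,65))
print("scene")
for p in [(390,118),(438,120),(420,275),(368,270)]:print(sc(*p,65))
E
```

```text
tray side
[679.8 -80.3  30. ]
[ 507.8 -156.7   30. ]
[411.6  62.   30. ]
[583.  137.3  30. ]
ctr [545.55   -9.425  30.   ]
188.2045695513262 -2.723584120295518
238.9228536578282 1.9851959331943054
187.21124432042 0.41393972622872155
238.15961034566715 -1.1522309331088378
tray scene
[ 511.4 -155.8   30. ]
[588.  137.1  30. ]
[683.1 -81.5  30. ]
pip side
[496.5 327.4  35. ]
[482.6 344.6  35. ]
[550.5 397.5  35. ]
[562.4 383.1  35. ]
button/nozzle [461.87137163 321.92134116  20.        ] [603.30525951 427.5780966   10.        ]
spanner top side z65
[588.7  -5.2  65. ]
[587.3  14.7  65. ]
[499.7   6.   65. ]
[501.6 -14.7  65. ]
scene
[506.7 -15.1  65. ]
[503.9   4.3  65. ]
[591.4  18.   65. ]
[592.8  -2.4  65. ]
```

View pics/c3.png

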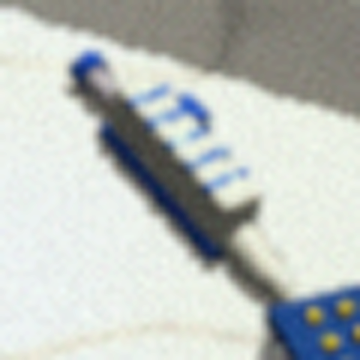

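```bash
python3 - <<'E'
from bench import robot
from h import *
S=robot.grab_frame("side");C=robot.grab_frame("scene")
a=-1.155;R=np.array([[np.cos(a),np.sin(a)],[-np.sin(a),np.cos(a)]])
T=lambda p,c:(R@(p[:2]-c)).round(1)
cs=np.array([545.5,-9.4]);cc=np.array([549.2,-9.3])
for n,p in dict(sp_jaw_ul=(110,222),sp_jaw_ll=(118,313),sp_stub=(527,188),pip_noz=(130,362),pip_but=(612,290),key_l=(210,148),key_r=(497,107),hookR=(520,400),hookL=(470,400)).items(): print(n,T(ray(C,p[0]/7+229.6,p[1]/7+209.6,30),cc))
for n,p in dict(sp_jaw_l=(262,130),sp_jaw_r=(370,105),pip_noz_l=(152,162),pip_noz_r=(208,146),pip_but_r=(335,432),hook=(190,358),key=(448,155),keyr=(487,140)).items(): print(n,T(ray(S,p[0]/6+254.6,p[1]/6+169.6,30),cs))
print("vial",T(ray(S,510/6+255,410/6+170,30),cs))
E
```

```text
sp_jaw_ul [105.8 -41. ]
sp_jaw_ll [108.5  11.2]
sp_stub [-65.  -24.6]
pip_noz [106.9  38.7]
pip_but [-86.8  40.3]
key_l [ 60.  -76.1]
key_r [-62.4 -75.7]
hookR [-38.9  91. ]
hookL [-19.8  86.8]
sp_jaw_l [107.3  10.9]
sp_jaw_r [105.2 -40.3]
pip_noz_l [105.2  63.6]
pip_noz_r [106.1  37. ]
pip_but_r [-83.5  47. ]
hook [-19.9  88.2]
key [ 59.8 -60.2]
keyr [ 62.7 -80.2]
vial [-100.5  -24.7]
```

```bash
python3 -m creep '[[[0,0,0.15],[2.8,-4,2],8.5],[[0,0,0.3],[5.5,-8,3],8.5],[[0,0,0.45],[8,-13,3],8.5],[[0,0,0.54],[10,-18,3],8.5],[[0,0,0.54],[12,-22.5,3],8.5],[[0,0,0.54],[14,-27,3],8.5],[[0,0,0.54],[16,-31.5,3],8.5],[[0,0,0.54],[18,-36,3],8.5],[[0,0,0.54],[20,-40.5,3],8.5],[[0,0,0.54],[22,-45,3],8.5]]' 40
```

```text
clock: 1.35
position: [482.0, 148.5, 261.8]
orientation: [0.0, -0.061, 0.998, 0.0]
ft_force: [-0.1, 0.2, -0.2]
opening: 85.0
```

```bash
python3 -m creep '[[[0,0,0],[2,-5,0],8.5],[[0,0,0],[4,-10,0],8.5],[[0,0,0],[6.4,-14.6,0],8.5],[[0,0,0],[6.4,-14.6,0],8.5],[[0,0,0],[6.4,-14.6,0],8.5],[[0,0,0],[6.4,-14.6,0],8.5],[[0,0,0],[6.4,-14.6,0],8.5]]'; python3 - <<'E'
from bench import robot
import cv2
f=robot.grab_frame("wrist"); cv2.imwrite("pics/w1.png",cv2.convertScaleAbs(f["pixels"],alpha=1.5)); print(robot.state()["position"])
E
```

```text
clock: 2.05
position: [544.9, 6.9, 261.2]
orientation: [-0.0, -0.062, 0.998, 0.001]
ft_force: [-1.0, -0.4, 0.9]
opening: 85.0
[544.95348848   6.76564204 261.24985847]
```

View pics/w1.png

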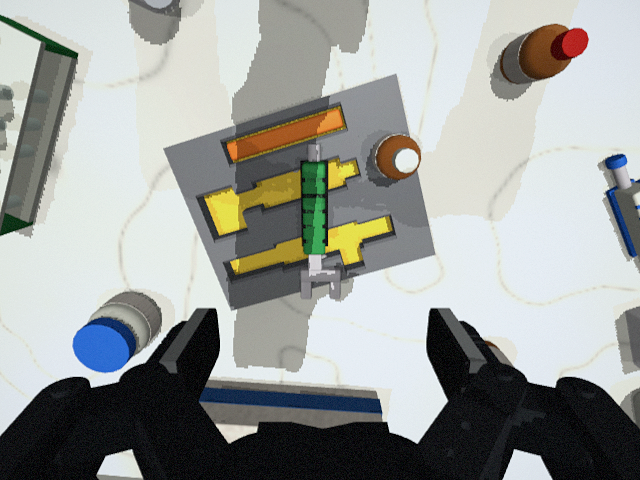

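```bash
python3 - <<'E'
from bench import robot
from h import *
f=robot.grab_frame("wrist"); s=robot.state();print(s["position"],s["qd"].round(4))
im=f["pixels"];np.save("pics/w1.npy",im)
h=cv2.cvtColor(im,cv2.COLOR_BGR2HSV)
g=cv2.inRange(h,(45,100,30),(85,255,255))
cs,_=cv2.findContours(g,0,2);c=max(cs,key=cv2.contourArea);print(cv2.minAreaRect(c),cv2.boundingRect(c))
for p in cv2.boxPoints(cv2.minAreaRect(c)):print(p,ray(f,*p,65).round(1))
crop=im[65:320,150:450];cv2.imwrite("pics/w1c.png",cv2.convertScaleAbs(cv2.resize(crop,None,fx=2.35,fy=2.35,interpolation=2),alpha=1.5))
import pickle;pickle.dump(f,open("w1.pkl","wb"))
E
```

```text
[545.03893148   6.43691636 261.34588959] [ 0.0056  0.0023  0.0094  0.0001  0.0012 -0.0022  0.0021]
((313.5, 207.0), (92.0, 23.0), 90.0) (302, 161, 24, 93)
[302. 161.] [499.9 -17.7  65. ]
[325. 161.] [497.2   3.3  65. ]
[325. 253.] [586.2  14.6  65. ]
[302. 253.] [589.1  -8.1  65. ]
```

View pics/w1c.png

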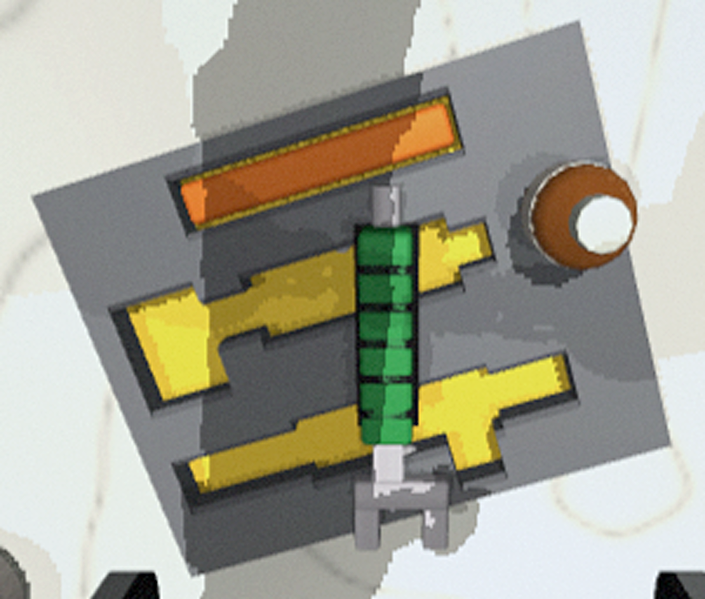

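```bash
python3 - <<'E'
import pickle
from h import *
f=pickle.load(open("w1.pkl","rb"))
P=[ray(f,x/2.35+149.7,y/2.35+64.7,30) for x,y in [(33,196),(580,20),(670,445),(192,577)]]
for i in range(4):
    d=P[(i+1)%4]-P[i];print(P[i].round(1),np.linalg.norm(d).round(1),np.arctan2(d[1],d[0]))
c=np.mean(P,0);print(c)
print([proj(f,(543,y,0)) for y in(0,)])
E
```

```text
[ 507.7 -158.2   30. ] 239.5 1.985854520644075
[411.1  60.9  30. ] 189.4 0.41009093808069996
[584.8 136.4  30. ] 239.0 -1.154977443707345
[681.4 -82.2  30. ] 189.6 -2.7291879855219374
[546.25152286 -10.75412654  30.        ]
[(np.float64(316.5323029337752), np.float64(196.49893455665483))]
```

```bash
python3 -m creep '[[[0,0,0],[0,0,-5],8.5],[[0,0,0],[0,0,-10],8.5],[[0,0,0],[0,0,-13],8.5],[[0,0,0],[0,0,-13],8.5],[[0,0,0],[0,0,-13],8.5],[[0,0,0],[0,0,-13],8.5]]'
```

```text
clock: 2.75
position: [547.3, 4.8, 133.7]
orientation: [0.002, -0.061, 0.998, 0.0]
ft_force: [-0.1, -0.2, 0.3]
opening: 84.8
```

```bash
python3 -m creep '[[[0,0,0],[0,0,0],8.5],[[0,0,0],[0,0,0],8.5],[[0,0,0],[0,0,0],8.5],[[0,0,0],[0,0,0],8.5]]';python3 -m creep '[[[0,0,0],[0,0,0],8.5],[[0,0,0],[0,0,0],8.5],[[0,0,0],[0,0,0],8.5],[[0,0,0],[0,0,0],8.5]]'
```

```text
clock: 3.15
position: [545.7, 4.4, 131.8]
orientation: [0.0, -0.061, 0.998, 0.0]
ft_force: [-1.0, 0.8, -0.6]
opening: 84.9
clock: 3.55
position: [545.4, 4.4, 131.3]
orientation: [-0.0, -0.061, 0.998, 0.0]
ft_force: [-0.1, -0.3, 0.7]
opening: 85.1
```

```bash
python3 -m creep '[[[0,0,0],[-0.1,-0.5,-4],8.5],[[0,0,0],[-0.1,-0.5,-7],8.5],[[0,0,0],[-0.1,-0.5,-9],8.5],[[0,0,0],[-0.1,-0.5,-9],8.5],[[0,0,0],[-0.1,-0.5,-9],8.5],[[0,0,0],[-0.1,-0.5,-9],8.5],[[0,0,0],[-0.1,-0.5,-9],8.5]]';python3 - <<'E'
from bench import robot
import cv2
for n in("wrist","side"):
    f=robot.grab_frame(n); im=f["pixels"]
    if n=="side": im=cv2.resize(im[120:280,230:430],None,fx=4,fy=4)[:600,:800]
    cv2.imwrite(f"pics/d1{n}.png",cv2.convertScaleAbs(im,alpha=1.5))
print(robot.state()["position"])
E
```

```text
clock: 4.25
position: [545.6, -0.5, 42.7]
orientation: [0.001, -0.061, 0.998, 0.0]
ft_force: [0.6, 0.3, 0.7]
opening: 84.6
[ 5.45201471e+02 -5.11685140e-01  4.23819321e+01]
```

View pics/d1wrist.png

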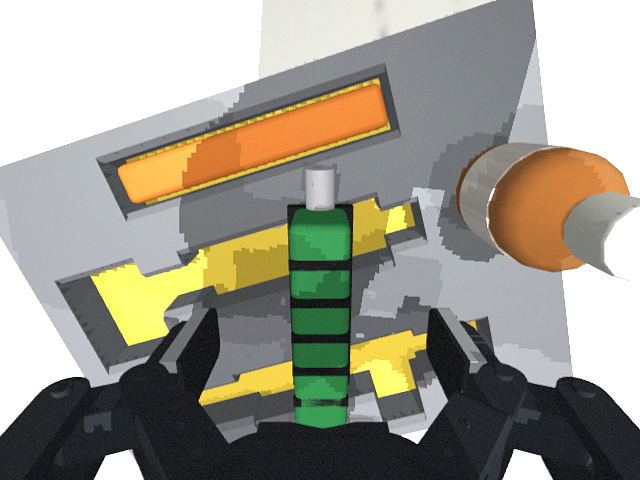

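View pics/d1side.png

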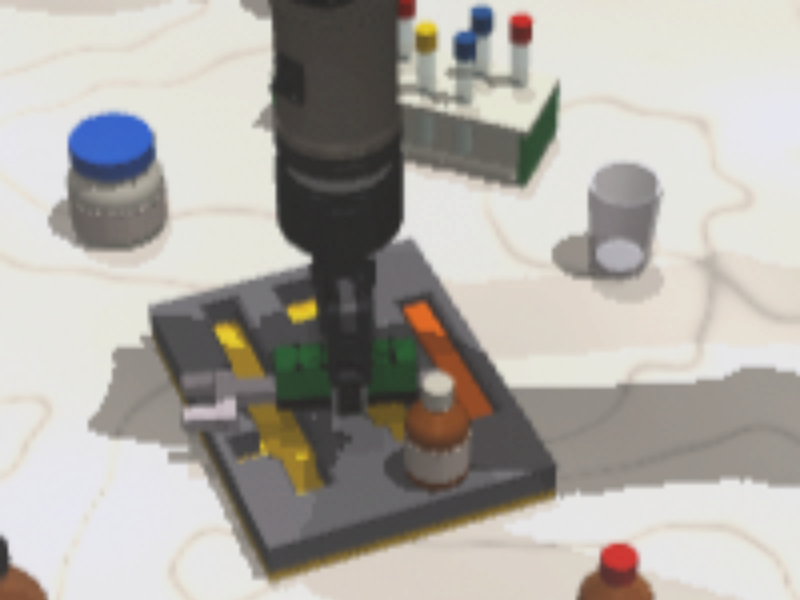

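```bash
python3 -m creep '[[[0,0,0],[0,0,0],5],[[0,0,0],[0,0,0],2],[[0,0,0],[0,0,0],1],[[0,0,0],[0,0,0],1],[[0,0,0],[0,0,0],1],[[0,0,0],[0,0,0],1],[[0,0,0],[0,0,0],1],[[0,0,0],[0,0,0],1]]' 50; python3 -m creep '[[[0,0,0],[0,0,3],1],[[0,0,0],[0,0,6],1],[[0,0,0],[0,0,10],1],[[0,0,0],[0,0,12],1],[[0,0,0],[0,0,12],1],[[0,0,0],[0,0,12],1],[[0,0,0],[0,0,12],1]]'
```

```text
clock: 5.15
position: [544.6, -0.7, 41.5]
orientation: [0.0, -0.061, 0.998, 0.0]
ft_force: [-0.6, -0.8, 2.6]
opening: 21.2
clock: 5.85
position: [542.8, -0.5, 159.3]
orientation: [-0.002, -0.061, 0.998, -0.0]
ft_force: [0.4, -0.1, -1.3]
opening: 21.1
```

```bash
python3 -m creep '[[[0,0,-0.14],[0,0,0],1],[[0,0,-0.28],[0,0,0],1],[[0,0,-0.42],[-0.5,-0.5,0],1],[[0,0,-0.56],[-0.5,-0.5,0],1],[[0,0,-0.7],[-0.5,-1,0],1],[[0,0,-0.84],[-1,-1.2,0],1],[[0,0,-0.98],[-1.2,-1.4,0],1],[[0,0,-1.12],[-1.5,-1.7,0],1],[[0,0,-1.26],[-1.5,-1.7,0],1],[[0,0,-1.275],[-1.5,-1.7,0],1]]'; python3 -m creep '[[[0,0,0],[0,0,0],1],[[0,0,0],[0,0,0],1],[[0,0,0],[0,0,0],1],[[0,0,0],[0,0,0],1],[[0,0,0],[0,0,0],1]]';python3 - <<'E'
from bench import robot
import cv2,pickle
for n in("wrist","side","scene"):
    f=robot.grab_frame(n); im=f["pixels"];pickle.dump(f,open(f"e1{n}.pkl","wb"))
    if n=="side": im=cv2.resize(im[120:280,230:430],None,fx=4,fy=4)[:600,:800]
    if n=="scene": im=cv2.resize(im[150:300,200:400],None,fx=4,fy=4)[:600,:800]
    cv2.imwrite(f"pics/e1{n}.png",cv2.convertScaleAbs(im,alpha=1.5))
print(robot.state())
E
```

```text
clock: 6.85
position: [528.2, -17.6, 159.7]
orientation: [-0.001, 0.546, 0.838, -0.001]
ft_force: [-0.5, 0.4, -1.1]
opening: 21.3
clock: 7.35
position: [529.4, -17.6, 161.4]
orientation: [0.0, 0.545, 0.838, 0.0]
ft_force: [-0.0, 0.5, -1.6]
opening: 21.3
{'clock': 7.5, 'qpos': array([-0.56377712,  0.29863649,  0.62032112,  1.91707128, -0.20637375,
        0.98873351,  0.56708203]), 'qd': array([-0.00041278, -0.00110579, -0.0008352 , -0.00135954, -0.00030847,
       -0.00023042, -0.0028711 ]), 'joint_efforts': array([ 1.13395022e-02, -3.34874868e+01,  5.07673502e+00, -2.29573220e+01,
        2.79086956e-02, -1.43491189e-02,  1.64606401e-03]), 'position': array([529.45255496, -17.61242195, 161.40284734]), 'orientation': array([6.40025030e-05, 5.45325666e-01, 8.38224253e-01, 1.22402616e-04]), 'ft_force': array([-0.73108108, -0.92640525, -1.17936721]), 'torque': array([0.02409954, 0.00257823, 0.02030327]), 'opening': 21.113277349945086}
```

View pics/e1wrist.png

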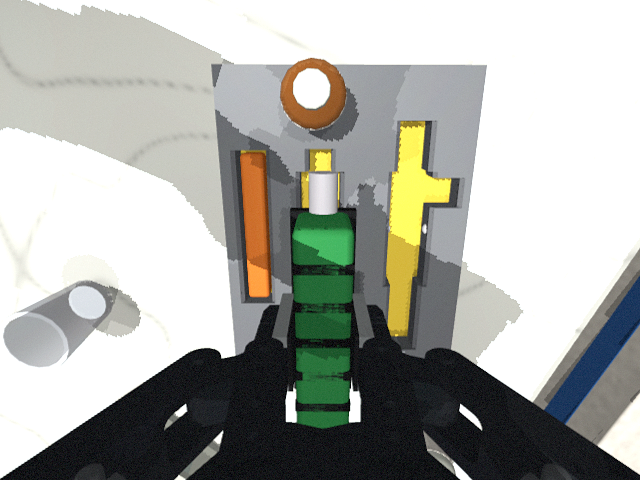

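View pics/e1side.png

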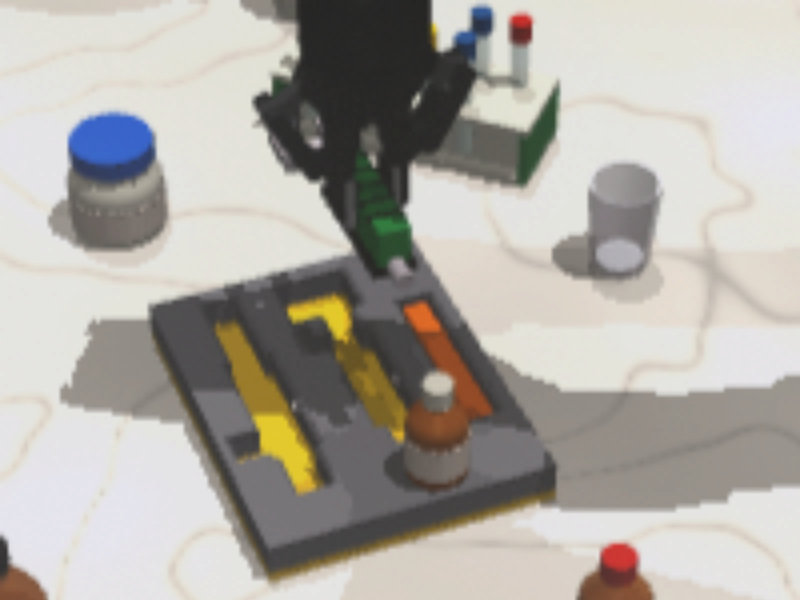

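View pics/e1scene.png

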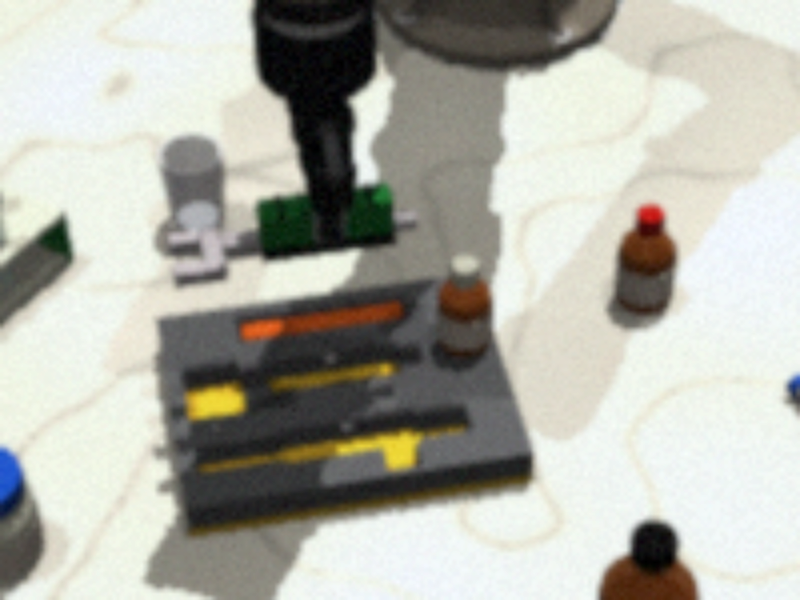

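```bash
python3 - <<'E'
import pickle,cv2
f=pickle.load(open("e1wrist.pkl","rb"));im=cv2.convertScaleAbs(f["pixels"],alpha=1.8)
cv2.imwrite("pics/e1a.png",cv2.resize(im[50:200,200:500],None,fx=2.6,fy=2.6,interpolation=2))
cv2.imwrite("pics/e1b.png",cv2.resize(im[140:320,220:470],None,fx=3.2,fy=3.2,interpolation=2))
E
```

```text
(no output)
```

View pics/e1a.png

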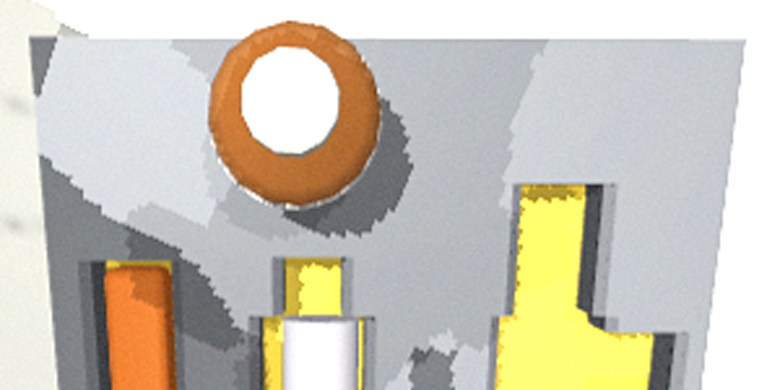

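View pics/e1b.png

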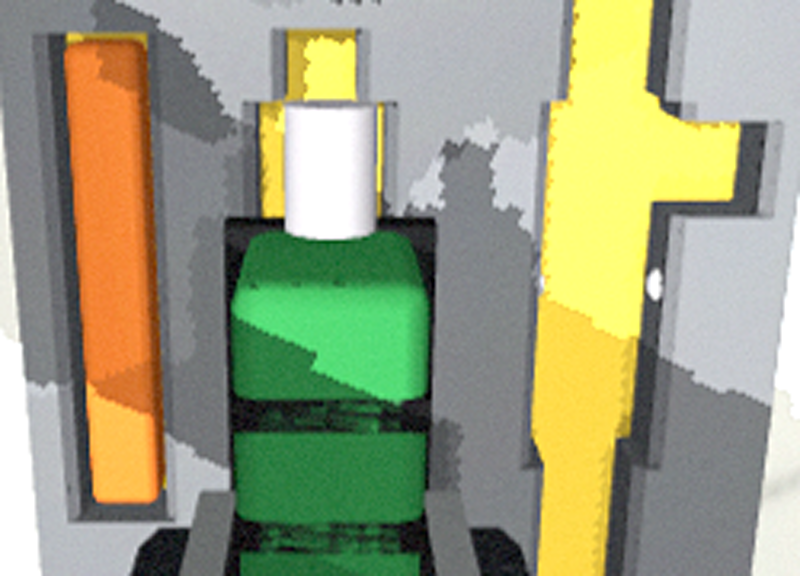

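```bash
python3 - <<'E'
import pickle
from h import *
f=pickle.load(open("e1wrist.pkl","rb"))
A=lambda x,y,z:ray(f,x/2.6+199.7,y/2.6+49.7,z)[:2]
B=lambda x,y,z:ray(f,x/3.2+219.7,y/3.2+139.7,z)[:2]
c1=A(30,38,30);c2=A(745,40,30);d=c2-c1;print("corners",c1,c2,np.linalg.norm(d),np.arctan2(d[1],d[0])-np.pi/2)
a=-1.156;ex=np.array([np.cos(a),np.sin(a)]);ey=np.array([-ex[1],ex[0]])
o=(c1+c2)/2+120*ex;print("tray origin",o)
t=lambda p:np.round([(p-o)@ex,(p-o)@ey],1)
for n,p in dict(stubL=(273,258),stubR=(352,258),gl=(250,318),gr=(376,318),pipL=(514,185),pipR=(616,185),keyL=(80,262)).items():print(n,t(A(*p,30)))
for n,p in dict(keyl=(35,35),keyl2=(68,520),keyr2=(172,520)).items():print(n,t(B(*p,30)))
fl,fr=B(226,218,156),B(437,218,156);print("flange",t(fl),t(fr),np.arctan2(*(fr-fl)[::-1])-np.pi/2,np.linalg.norm(fl-fr))
print("flange further", t(B(233,395,156)),t(B(432,395,156)))
print("mid",t((fl+fr)/2+45*ex),"tcp",t(np.array([529.45,-17.6])))
E
```

```text
corners [411.26494209  60.13241775] [584.85119776 136.41610313] 189.60851460604766 -1.1567445167463668
tray origin [546.4184944  -11.54955002]
stubL [-63.6 -31.2]
stubR [-63.7  -8.8]
gl [-46.8 -38. ]
gr [-46.9  -1.7]
pipL [-83.4  35.9]
pipR [-83.4  64.1]
keyL [-62.4 -85.9]
keyl [-62.3 -85.8]
keyl2 [ 61.5 -86.5]
keyr2 [ 61.5 -59.1]
flange [-46.7 -31.5] [-46.8  -4. ] -1.1545042508551915 27.579303186115826
flange further [-22.  -31.2] [-22.   -3.9]
mid [ -1.8 -17.8] tcp [ -1.3 -18. ]
```

```bash
python3 -m creep '[[[0,0,0],[-0.12,-0.25,-4],1],[[0,0,0],[-0.12,-0.25,-8],1],[[0,0,0],[-0.12,-0.25,-9.5],1],[[0,0,0],[-0.12,-0.25,-10],1],[[0,0,0],[-0.12,-0.25,-10],1],[[0,0,0],[-0.12,-0.25,-10],1],[[0,0,0],[-0.12,-0.25,-10],1],[[0,0,0],[-0.12,-0.25,-10],1]]';python3 - <<'E'
from bench import robot
import cv2,pickle
f=robot.grab_frame("wrist"); im=f["pixels"];pickle.dump(f,open(f"e2.pkl","wb"))
cv2.imwrite("pics/e2.png",cv2.convertScaleAbs(im,alpha=1.5))
s=robot.state();print(s["position"],s["orientation"])
E
```

```text
clock: 8.3
position: [529.2, -20.0, 62.5]
orientation: [0.001, 0.545, 0.838, 0.001]
ft_force: [-0.3, 0.2, -1.4]
opening: 21.0
[528.90198782 -20.02879664  62.2546881 ] [6.61199230e-04 5.45362157e-01 8.38199971e-01 6.99356026e-04]
```

View pics/e2.png

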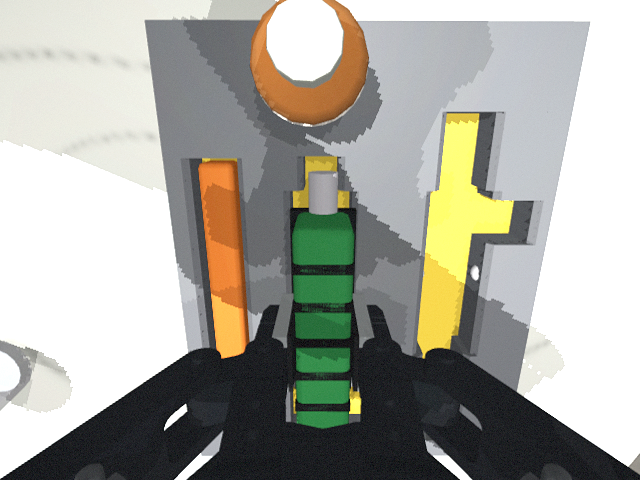

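```bash
python3 - <<'E'
import pickle
from h import *
f=pickle.load(open("e2.pkl","rb"));im=cv2.convertScaleAbs(f["pixels"],alpha=1.8)
cv2.imwrite("pics/e2b.png",cv2.resize(im[140:280,260:390],None,fx=4.2,fy=4.2,interpolation=2))
E
```

```text
(no output)
```

View pics/e2b.png

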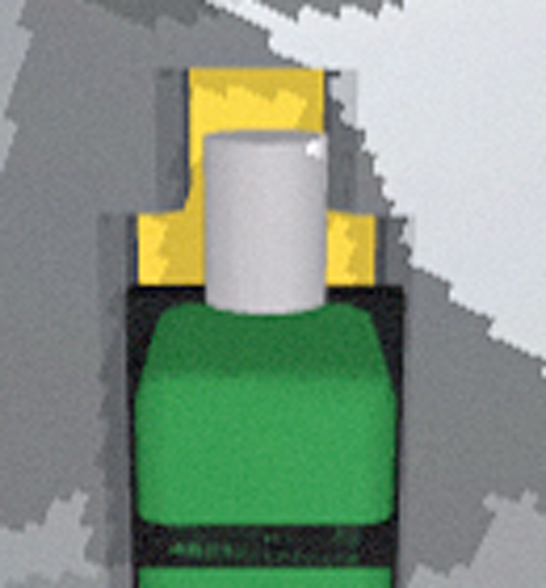

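```bash
python3 - <<'E'
import pickle
from h import *
f=pickle.load(open("e2.pkl","rb"))
B=lambda x,y,z:ray(f,x/4.2+259.6,y/4.2+139.6,z)[:2]
o=np.array([546.42,-11.55]);a=-1.156;ex=np.array([np.cos(a),np.sin(a)]);ey=np.array([-ex[1],ex[0]])
t=lambda p:np.round([(p-o)@ex,(p-o)@ey],1)
for n,p in dict(sL=(157,70),sR=(356,70),gL=(100,213),gR=(413,213)).items():print(n,t(B(*p,30)))
for z in(56,57,58):print(t(B(127,287,z)),t(B(404,287,z)))
E
```

```text
sL [-63.7 -31.3]
sR [-63.7  -8.9]
gL [-47.5 -38.3]
gR [-47.5  -1.9]
[-44.4 -33. ] [-44.4  -5.3]
[-44.6 -33. ] [-44.6  -5.4]
[-44.8 -32.9] [-44.8  -5.4]
```

```bash
python3 -m creep '[[[0,0,0],[-0.1,0,-0.8],1],[[0,0,0],[-0.1,0,-1.4],1],[[0,0,0],[-0.1,0,-1.8],1],[[0,0,0],[-0.1,0,-2.1],1],[[0,0,0],[-0.1,0,-2.4],1],[[0,0,0],[-0.1,0,-2.7],1],[[0,0,0],[-0.1,0,-2.9],1],[[0,0,0],[-0.1,0,-2.9],1]]';python3 - <<'E'
from bench import robot
import cv2,pickle
f=robot.grab_frame("wrist"); im=f["pixels"];pickle.dump(f,open(f"e3.pkl","wb"))
cv2.imwrite("pics/e3.png",cv2.convertScaleAbs(im,alpha=1.5))
s=robot.state();print(s["position"],s["orientation"],s["ft_force"])
E
```

```text
clock: 9.15
position: [527.7, -20.1, 32.3]
orientation: [0.0, 0.545, 0.838, 0.0]
ft_force: [1.6, 0.0, -1.7]
opening: 20.8
[527.71804328 -20.07058448  32.42821014] [4.47581697e-04 5.45358981e-01 8.38202423e-01 2.84256797e-04] [ 1.17476585  0.80216916 -2.00081969]
```

View pics/e3.png

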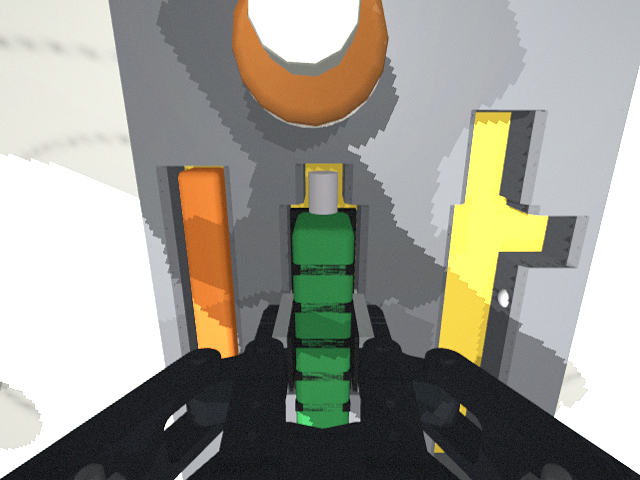

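```bash
python3 -m creep '[[[0,0,0],[0,0,-0.1],1],[[0,0,0],[0,0,-0.2],1],[[0,0,0],[0,0,-0.2],1],[[0,0,0],[0,0,-0.2],1]]'
```

```text
clock: 9.6
position: [527.5, -20.2, 30.3]
orientation: [0.0, 0.545, 0.838, 0.0]
ft_force: [1.4, 0.2, -1.4]
opening: 21.1
```

```bash
python3 -m creep '[[[0,0,0],[0,0,-0.1],1],[[0,0,0],[0,0,-0.15],1],[[0,0,0],[0,0,-0.15],1]]';python3 - <<'E'
from bench import robot
import cv2,pickle
f=robot.grab_frame("side"); im=f["pixels"];print(robot.state()["ft_force"])
cv2.imwrite("pics/e4.png",cv2.convertScaleAbs(cv2.resize(im[170:270,260:390],None,fx=6,fy=6),alpha=1.5))
f=robot.grab_frame("wrist"); im=f["pixels"]
cv2.imwrite("pics/e4w.png",cv2.convertScaleAbs(cv2.resize(im[140:340,240:400],None,fx=3,fy=3),alpha=1.5))
E
```

```text
clock: 9.9
position: [527.8, -20.0, 29.3]
orientation: [0.0, 0.545, 0.838, 0.0]
ft_force: [1.0, 0.7, 3.8]
opening: 21.2
[1.56498791 0.52854589 2.7693055 ]
```

View pics/e4.png

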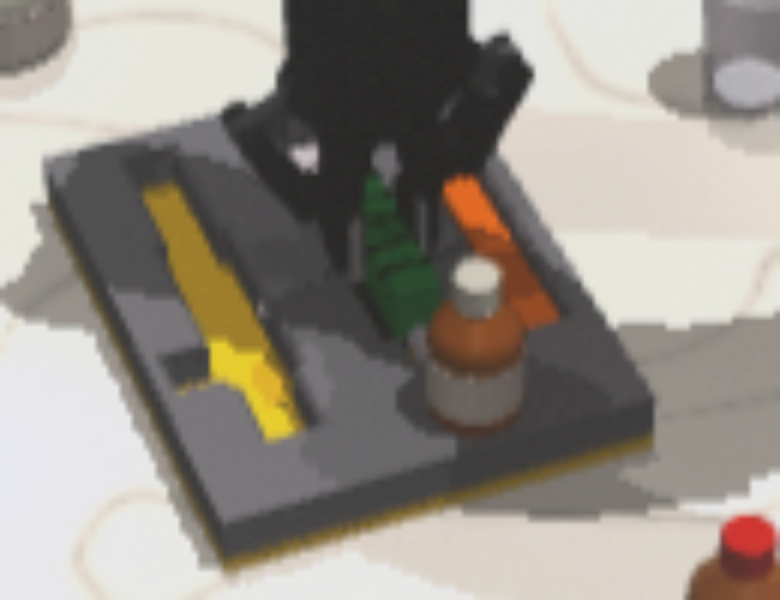

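View pics/e4w.png

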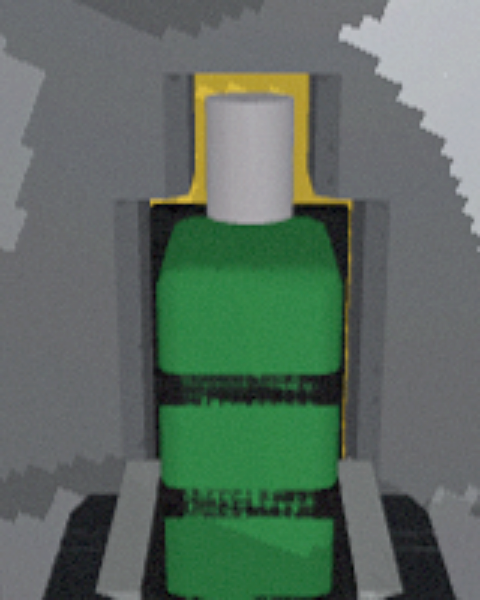

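```bash
python3 -m creep '[[[0,0,0],[0,0,0],3],[[0,0,0],[0,0,0.2],4],[[0,0,0],[0,0,0.6],4],[[0,0,0],[0,0,2],4.5],[[0,0,0],[0,0,4],4.5],[[0,0,0],[0,0,6],3],[[0,0,0],[0,0,6],1],[[0,0,0],[0,0,6],0],[[0,0,0],[0,0,6],0],[[0,0,0],[0,0,6],0]]';python3 - <<'E'
from bench import robot
import cv2,pickle
f=robot.grab_frame("side"); im=f["pixels"];print(robot.state()["ft_force"])
cv2.imwrite("pics/e5.png",cv2.convertScaleAbs(cv2.resize(im[170:270,260:390],None,fx=6,fy=6),alpha=1.5))
f=robot.grab_frame("wrist"); im=f["pixels"];pickle.dump(f,open("e5.pkl","wb"))
cv2.imwrite("pics/e5w.png",cv2.convertScaleAbs(im,alpha=1.5))
E
```

```text
clock: 11.0
position: [526.4, -20.1, 88.1]
orientation: [-0.001, 0.545, 0.838, -0.001]
ft_force: [0.3, -0.6, -0.1]
opening: 0.1
[-0.2138852   0.28502832  0.1905436 ]
```

View pics/e5.png

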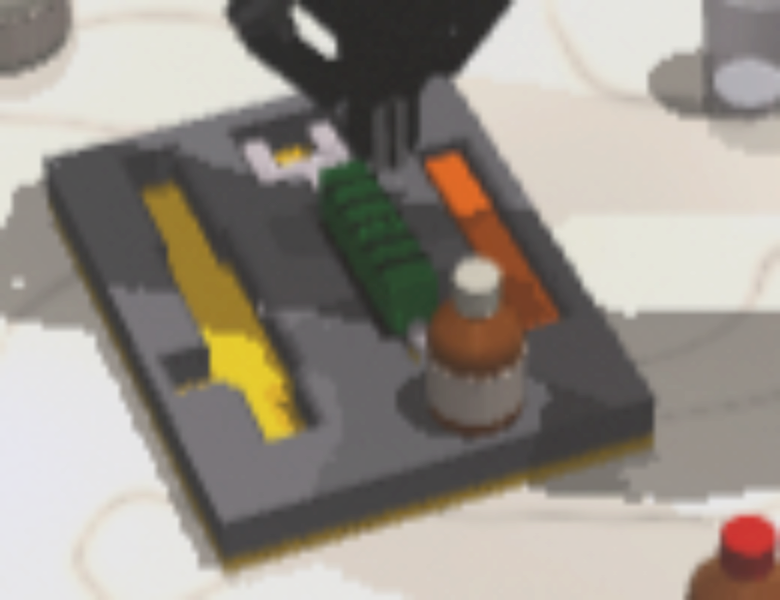

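View pics/e5w.png

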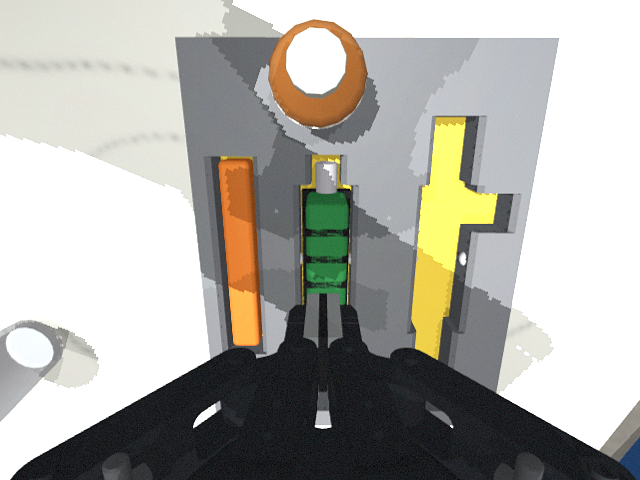

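```bash
python3 -m creep '[[[0,0,0],[0.1,0,-1.5],0],[[0,0,0],[0.1,0,-2.5],0],[[0,0,0],[0.1,0,-2.8],0],[[0,0,0],[0.1,0,-3.1],0],[[0,0,0],[0.1,0,-3.4],0],[[0,0,0],[0.1,0,-3.4],0]]' ; python3 -m creep '[[[0,0,0],[0,0,-0.2],0],[[0,0,0],[0,0,-0.4],0],[[0,0,0],[0,0,-0.6],0],[[0,0,0],[0,0,-0.8],0]]' 
```

```text
clock: 11.7
position: [528.1, -20.2, 54.6]
orientation: [-0.0, 0.545, 0.838, -0.0]
ft_force: [-0.7, -0.1, 0.6]
opening: 0.2
clock: 12.1
position: [528.3, -20.1, 46.7]
orientation: [0.0, 0.545, 0.838, 0.0]
ft_force: [0.5, -0.5, 0.3]
opening: 0.4
```

```bash
python3 -m creep '[[[0,0,0],[0,0,-0.2],0],[[0,0,0],[0,0,-0.4],0],[[0,0,0],[0,0,-0.4],0]]' ; python3 -m creep '[[[0,0,0],[0,0,-0.15],0],[[0,0,0],[0,0,-0.3],0],[[0,0,0],[0,0,-0.3],0]]'; python3 - <<'E'
from bench import robot
import cv2
f=robot.grab_frame("side"); im=f["pixels"];print(robot.state()["ft_force"],robot.state()["position"])
cv2.imwrite("pics/e6.png",cv2.convertScaleAbs(cv2.resize(im[170:270,260:390],None,fx=6,fy=6),alpha=1.5))
f=robot.grab_frame("wrist"); im=f["pixels"]
cv2.imwrite("pics/e6w.png",cv2.convertScaleAbs(im,alpha=1.5))
E
```

```text
clock: 12.4
position: [528.3, -20.2, 43.1]
orientation: [-0.0, 0.545, 0.838, 0.0]
ft_force: [-0.6, 0.1, 4.1]
opening: 0.1
clock: 12.7
position: [528.5, -20.1, 43.0]
orientation: [-0.001, 0.546, 0.838, 0.001]
ft_force: [-9.7, 1.2, 29.9]
opening: 0.4
[-8.78947323  1.29609102 29.03269561] [528.45339472 -20.13126916  42.9676309 ]
```

View pics/e6.png

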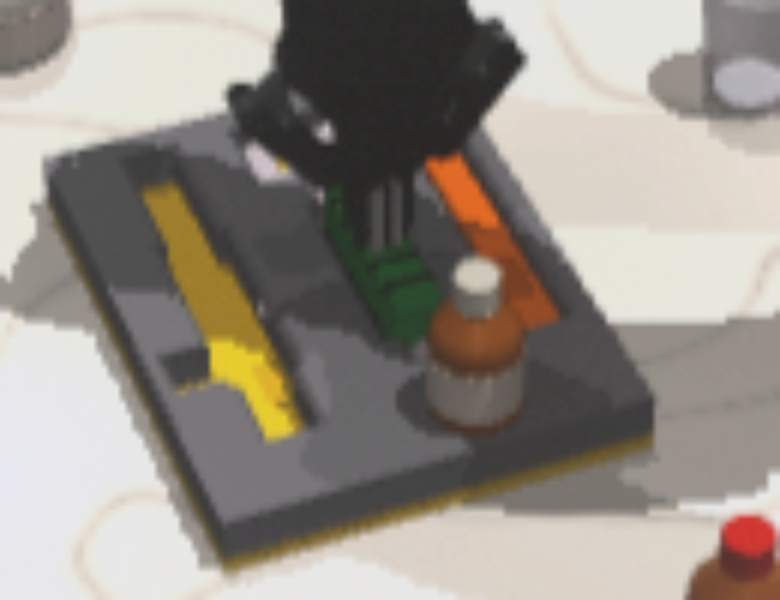

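View pics/e6w.png

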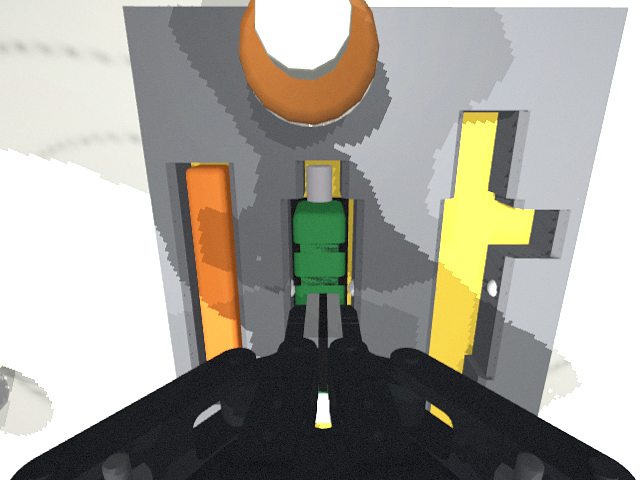

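```bash
python3 -m creep '[[[0,0,0],[0,0,2],0],[[0,0,0],[0,0,6],0],[[0,0,0],[0,0,11],0],[[0,0,0],[0,0,15],0],[[0,0,0],[0,0,17],0],[[0,0,0],[0,0,17],0]]'; python3 - <<'E'
from bench import robot
import cv2,pickle
f=robot.grab_frame("side"); im=f["pixels"]
cv2.imwrite("pics/e7.png",cv2.convertScaleAbs(cv2.resize(im[170:270,260:390],None,fx=6,fy=6),alpha=1.5))
f=robot.grab_frame("wrist"); im=f["pixels"];pickle.dump(f,open("e7.pkl","wb"))
cv2.imwrite("pics/e7w.png",cv2.convertScaleAbs(cv2.resize(im[20:320,160:500],None,fx=2,fy=2),alpha=1.6))
E
```

```text
clock: 13.4
position: [530.5, -20.2, 213.1]
orientation: [0.003, 0.545, 0.838, 0.003]
ft_force: [0.2, -0.3, 0.2]
opening: 0.1
```

View pics/e7.png

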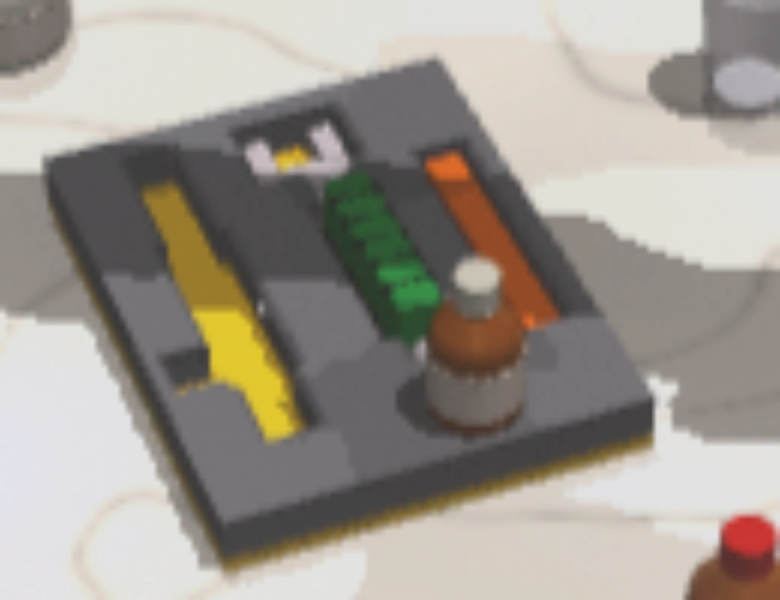

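View pics/e7w.png

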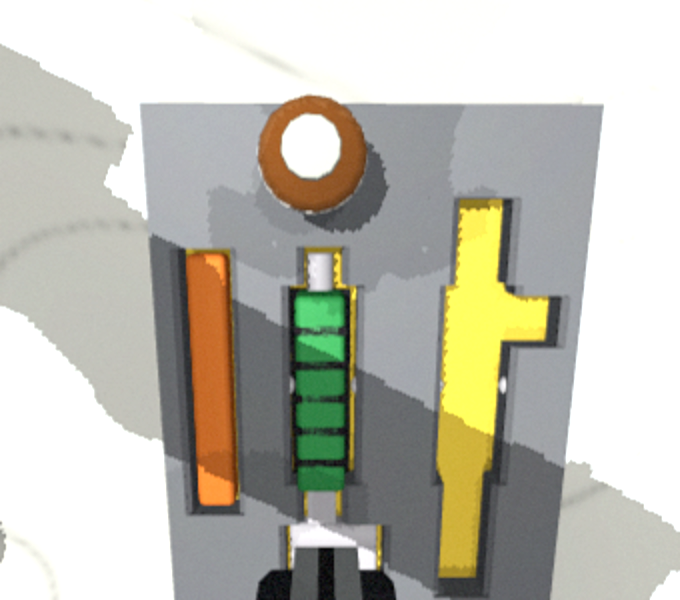

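```bash
python3 -m creep '[[[0,0,0.14],[0,3,2],4],[[0,0,0.28],[0,7,2],6],[[0,0,0.42],[0,11,2],8.5],[[0,0,0.56],[0,15,2],8.5],[[0,0,0.7],[0,19,2],8.5],[[0,0,0.84],[0,23,2],8.5],[[0,0,0.98],[0,27,2],8.5],[[0,0,1.12],[0,30,2],8.5],[[0,0,1.26],[0,33,2],8.5],[[0,0,1.4],[0,36,2],8.5]]'; python3 -m creep '[[[0,0,0.14],[0,2,0],8.5],[[0,0,0.28],[0,2,0],8.5],[[0,0,0.41],[0,2,0],8.5],[[0,0,0.41],[0,2,0],8.5],[[0,0,0.41],[0,2,0],8.5],[[0,0,0.41],[0,2,0],8.5]]';python3 - <<'E'
from bench import robot
import cv2,pickle
f=robot.grab_frame("wrist"); im=f["pixels"];pickle.dump(f,open("p1.pkl","wb"))
cv2.imwrite("pics/p1w.png",cv2.convertScaleAbs(im,alpha=1.5));print(robot.state()["position"],robot.state()["orientation"])
E
```

```text
clock: 14.5
position: [527.0, 340.6, 227.0]
orientation: [-0.002, -0.126, 0.992, -0.001]
ft_force: [-0.2, 0.1, 0.5]
opening: 85.1
clock: 15.1
position: [527.9, 359.5, 228.9]
orientation: [-0.001, -0.321, 0.947, -0.0]
ft_force: [-0.7, -0.8, 0.0]
opening: 85.0
[528.04753671 359.53346723 229.17887004] [-5.18349418e-04 -3.21421124e-01  9.46936205e-01 -1.25968912e-04]
```

View pics/p1w.png

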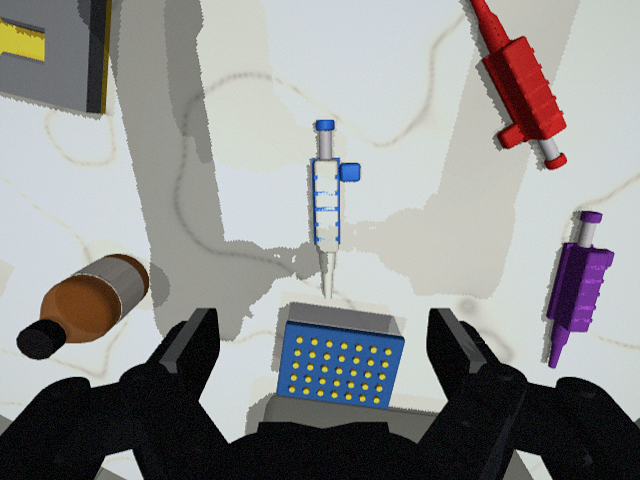

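```bash
python3 - <<'E'
import pickle,cv2
f=pickle.load(open("p1.pkl","rb"));im=cv2.convertScaleAbs(f["pixels"],alpha=1.2)
cv2.imwrite("pics/p1c.png",cv2.resize(im[105:305,260:400],None,fx=3,fy=3,interpolation=2))
E
```

```text
(no output)
```

View pics/p1c.png

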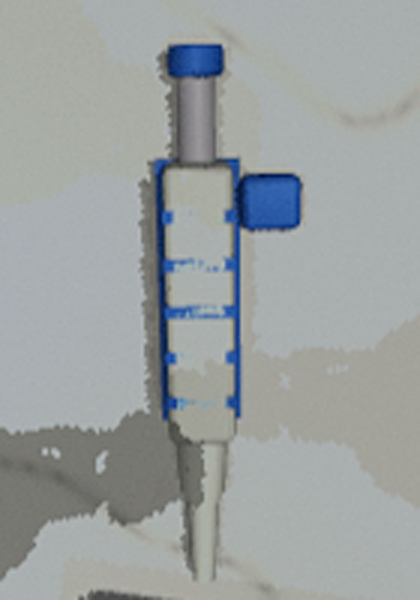

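```bash
python3 - <<'E'
import pickle
from h import *
f=pickle.load(open("p1.pkl","rb"))
B=lambda x,y,z:ray(f,x/3+259.7,y/3+104.7,z)[:2]
a,b,c,d=B(156,158,6),B(241,158,6),B(241,418,6),B(163,418,6)
print(a,b,c,d,[np.linalg.norm(v) for v in(a-b,b-c,c-d)])
print("head",np.arctan2(*(c-b)[::-1]),np.arctan2(*(d-a)[::-1]),np.arctan2(*(b-a)[::-1])-np.pi/2)
a2,b2,c2,d2=B(164,168,35),B(236,168,35),B(235,440,35),B(168,440,35)
print("top",np.mean([a2,b2,c2,d2],0),[np.linalg.norm(v) for v in(a2-b2,b2-c2)],np.arctan2(*((c2+d2)-(a2+b2))[::-1]))
h=np.arctan2(*((c+d)-(a+b))[::-1]);e=np.array([np.cos(h),np.sin(h)]);print("mid",(a+b)/2+45*e,np.mean([a,b,c,d],0),h)
bt=B(195,47,17);nz=B(205,578,10.5);v=nz-bt;print(bt,nz,np.linalg.norm(v),np.arctan2(v[1],v[0]))
q=[-3.21421124e-01,9.46936205e-01];print("jaw-90",2*np.arctan2(q[1],q[0])-np.pi)
E
```

```text
[495.49017666 321.00010082] [478.45626273 343.26732422] [549.25209928 399.08782698] [566.07382097 377.08894122] [np.float64(28.035396588869325), np.float64(90.15530489854955), np.float64(27.69334388438811)]
head 0.6676717602472431 0.6714662930002415 0.6530176900692983
top [521.9986766  359.65128338] [np.float64(21.925402769274722), np.float64(87.6400102255486)] 0.6618366331223973
mid [522.25723461 360.06287812] [522.31808991 360.11104831] 0.6695690283662534
[460.34423066 310.1451007 ] [604.88730608 425.8181826 ] 185.12958307629296 0.6749038463521551
jaw-90 0.6544598278131253
```

```bash
python3 -m creep '[[[0,0,0.014],[-0.5,0.05,-4],8.5],[[0,0,0.014],[-0.57,0.05,-8],8.5],[[0,0,0.014],[-0.57,0.05,-12],8.5],[[0,0,0.014],[-0.57,0.05,-15],8.5],[[0,0,0.014],[-0.57,0.05,-15],8.5],[[0,0,0.014],[-0.57,0.05,-15],8.5],[[0,0,0.014],[-0.57,0.05,-15],8.5],[[0,0,0.014],[-0.57,0.05,-15],8.5]]';python3 - <<'E'
from bench import robot
import cv2,pickle
f=robot.grab_frame("wrist"); im=f["pixels"];pickle.dump(f,open("p2.pkl","wb"))
cv2.imwrite("pics/p2w.png",cv2.convertScaleAbs(im,alpha=1.2));print(robot.state()["position"],robot.state()["orientation"])
E
```

```text
clock: 15.95
position: [524.0, 361.4, 82.2]
orientation: [0.002, -0.329, 0.944, 0.001]
ft_force: [0.2, -0.8, 0.6]
opening: 85.1
[523.6986337  361.20536582  81.93579684] [ 1.69504467e-03 -3.28790733e-01  9.44401041e-01  6.73718154e-04]
```

View pics/p2w.png

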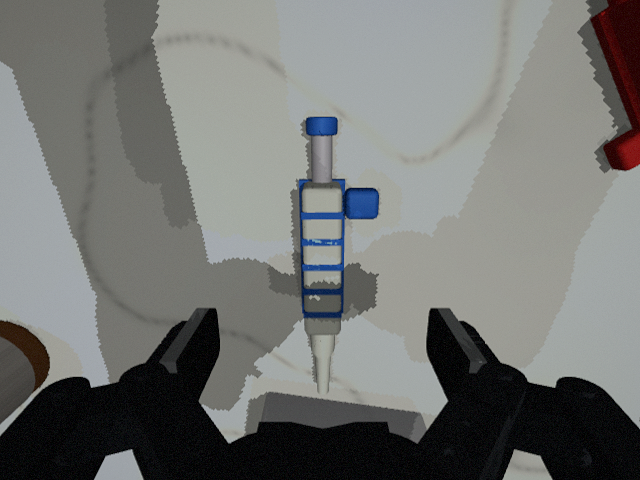

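```bash
python3 -m creep '[[[0,0,0],[-0.1,-0.1,-3],8.5],[[0,0,0],[-0.1,-0.1,-5],8.5],[[0,0,0],[-0.1,-0.1,-6.5],8.5],[[0,0,0],[-0.1,-0.1,-6.5],8.5],[[0,0,0],[-0.1,-0.1,-6.5],8.5],[[0,0,0],[-0.1,-0.1,-6.5],8.5]]';python3 -m creep '[[[0,0,0],[0,0,0],5],[[0,0,0],[0,0,0],2],[[0,0,0],[0,0,0],1],[[0,0,0],[0,0,0],1],[[0,0,0],[0,0,0],1],[[0,0,0],[0,0,0],1],[[0,0,0],[0,0,0],1],[[0,0,0],[0,0,0],1]]' 50; python3 -m creep '[[[0,0,0],[0,0,3],1],[[0,0,0],[0,0,6],1],[[0,0,0],[0,0,10],1],[[0,0,0],[0,0,14],1],[[0,0,0],[0,0,18],1],[[0,0,0],[0,0,18],1],[[0,0,0],[0,0,18],1]]'
```

```text
clock: 16.6
position: [522.6, 360.1, 16.2]
orientation: [0.001, -0.329, 0.944, 0.0]
ft_force: [-0.1, 0.3, -0.1]
opening: 84.7
clock: 17.4
position: [521.9, 359.5, 15.2]
orientation: [0.0, -0.329, 0.944, 0.0]
ft_force: [0.6, -1.3, 3.0]
opening: 21.1
clock: 18.1
position: [521.3, 359.4, 195.0]
orientation: [0.0, -0.329, 0.944, 0.0]
ft_force: [-0.4, -0.1, -1.9]
opening: 21.1
```

```bash
python3 -m creep '[[[0,0,-0.14],[0.7,-3.5,0],1],[[0,0,-0.28],[1.4,-7,0],1],[[0,0,-0.42],[2.1,-10.5,0],1],[[0,0,-0.56],[2.8,-14,0],1],[[0,0,-0.7],[3.5,-17.5,0],1],[[0,0,-0.84],[4.2,-21,0],1],[[0,0,-0.98],[4.9,-24.5,0],1],[[0,0,-1.12],[5.6,-28,0],1],[[0,0,-1.26],[6.4,-31.5,0],1],[[0,0,-1.4],[7,-34,0],1]]'; python3 -m creep '[[[0,0,-0.14],[0.1,-1,0],1],[[0,0,-0.28],[0.1,-1.1,0],1],[[0,0,-0.424],[0.1,-1.1,0],1],[[0,0,-0.424],[0.1,-1.1,0],1],[[0,0,-0.424],[0.1,-1.1,0],1],[[0,0,-0.424],[0.1,-1.1,0],1],[[0,0,-0.424],[0.1,-1.1,0],1]]';python3 - <<'E'
from bench import robot
import cv2,pickle
f=robot.grab_frame("wrist"); im=f["pixels"];pickle.dump(f,open("p3.pkl","wb"))
cv2.imwrite("pics/p3w.png",cv2.convertScaleAbs(im,alpha=1.3));print(robot.state()["position"],robot.state()["orientation"])
E
```

```text
clock: 19.1
position: [589.8, 16.1, 192.3]
orientation: [-0.002, 0.361, 0.933, -0.002]
ft_force: [0.5, 0.3, -1.1]
opening: 20.9
clock: 19.8
position: [592.3, 8.5, 194.5]
orientation: [-0.0, 0.545, 0.839, -0.0]
ft_force: [-0.3, 0.4, -1.7]
opening: 20.8
[592.37402405   8.45354097 194.65172917] [-1.24413938e-04  5.44956855e-01  8.38464078e-01 -2.50663664e-05]
```

View pics/p3w.png

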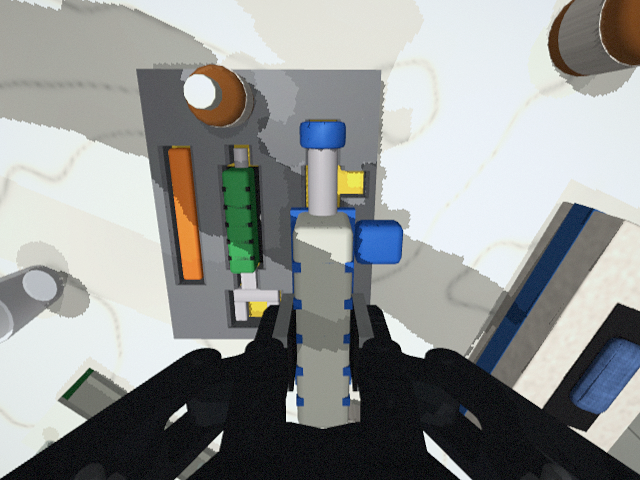

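```bash
python3 -m creep '[[[0,0,0],[0,0,-4],1],[[0,0,0],[0,0,-8],1],[[0,0,0],[0,0,-11.5],1],[[0,0,0],[0,0,-11.5],1],[[0,0,0],[0,0,-11.5],1],[[0,0,0],[0,0,-11.5],1],[[0,0,0],[0,0,-11.5],1]]';python3 - <<'E'
from bench import robot
import cv2,pickle
f=robot.grab_frame("wrist"); im=f["pixels"];pickle.dump(f,open("p4.pkl","wb"))
cv2.imwrite("pics/p4w.png",cv2.convertScaleAbs(im,alpha=1.5));print(robot.state()["position"],robot.state()["orientation"])
cv2.imwrite("pics/p4c.png",cv2.resize(cv2.convertScaleAbs(im[110:290,240:440],alpha=1.4),None,fx=3.3,fy=3.3,interpolation=2))
E
```

```text
clock: 20.55
position: [594.3, 8.3, 82.2]
orientation: [0.002, 0.545, 0.838, 0.001]
ft_force: [-0.4, -0.0, -1.3]
opening: 21.1
[594.00865425   8.365386    81.84429327] [0.00138261 0.5453627  0.83819807 0.00126811]
```

View pics/p4w.png

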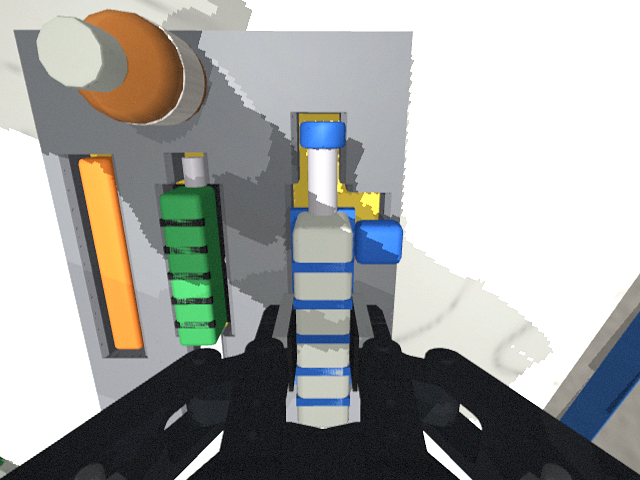

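View pics/p4c.png

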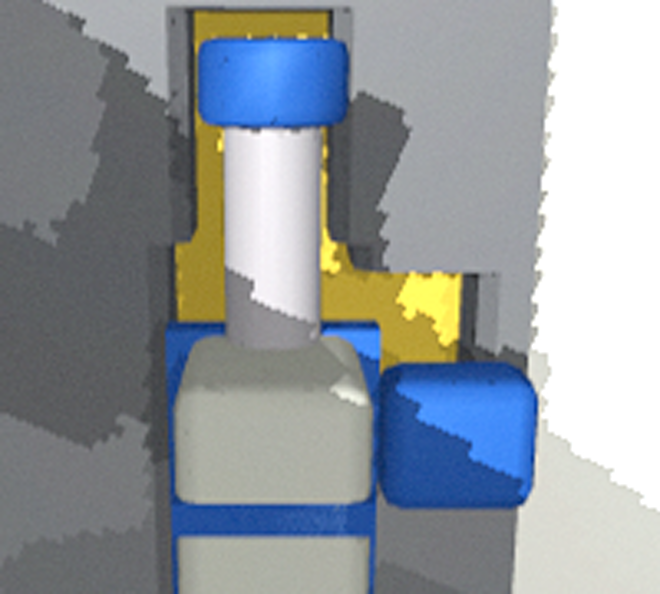

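```bash
python3 - <<'E'
import pickle
from h import *
f=pickle.load(open("p4.pkl","rb"))
B=lambda x,y,z:ray(f,x/3.3+239.65,y/3.3+109.65,z)[:2]
a=-1.156;ex=np.array([np.cos(a),np.sin(a)]);ey=np.array([-ex[1],ex[0]]);o=np.array([546.42,-11.55])
t=lambda p:np.round([(p-o)@ex,(p-o)@ey],1)
for n,p in dict(bL=(167,8),bR=(353,8),cL=(163,235),gL=(150,243),hR=(498,272)).items():print(n,t(B(*p,30)))
for z in(71,72,73):
    l,r=B(166,324,z),B(380,324,z);print(t(l),t(r),np.linalg.norm(r-l),np.arctan2(*(r-l)[::-1])-np.pi/2)
# tray -x corners
W=lambda x,y:ray(f,x,y,30)[:2]
print(t(W(15,31)),t(W(412,31)))
E
```

```text
bL [-83.7  35.6]
bR [-83.8  64.2]
cL [-48.9  34. ]
gL [-47.6  31.8]
hR [-42.9  89. ]
[-43.1  37.7] [-43.1  65.8] 28.171337605017957 -1.1556641359187918
[-43.3  37.8] [-43.3  65.7] 27.988360664772802 -1.1556641359187931
[-43.5  37.8] [-43.5  65.7] 27.80538372452754 -1.1556641359187925
[-119.9  -94.5] [-120.3   94.7]
```

```bash
python3 -m creep '[[[0,0,0],[-0.24,0.08,-1],1],[[0,0,0],[-0.24,0.08,-2],1],[[0,0,0],[-0.24,0.08,-2.7],1],[[0,0,0],[-0.24,0.08,-2.7],1],[[0,0,0],[-0.24,0.08,-2.7],1],[[0,0,0],[-0.24,0.08,-2.7],1],[[0,0,0],[-0.24,0.08,-2.7],1]]';python3 - <<'E'
from bench import robot
import cv2,pickle
f=robot.grab_frame("wrist"); im=f["pixels"];pickle.dump(f,open("p5.pkl","wb"));print(robot.state()["position"],robot.state()["orientation"])
cv2.imwrite("pics/p5c.png",cv2.resize(cv2.convertScaleAbs(im[110:290,240:440],alpha=1.4),None,fx=3.3,fy=3.3,interpolation=2))
E
```

```text
clock: 21.3
position: [590.5, 9.1, 53.2]
orientation: [0.0, 0.545, 0.838, 0.0]
ft_force: [-0.5, -0.3, -1.6]
opening: 20.6
[590.41990466   9.12591485  53.14485323] [2.94557927e-04 5.45415491e-01 8.38165741e-01 2.15530509e-04]
```

View pics/p5c.png

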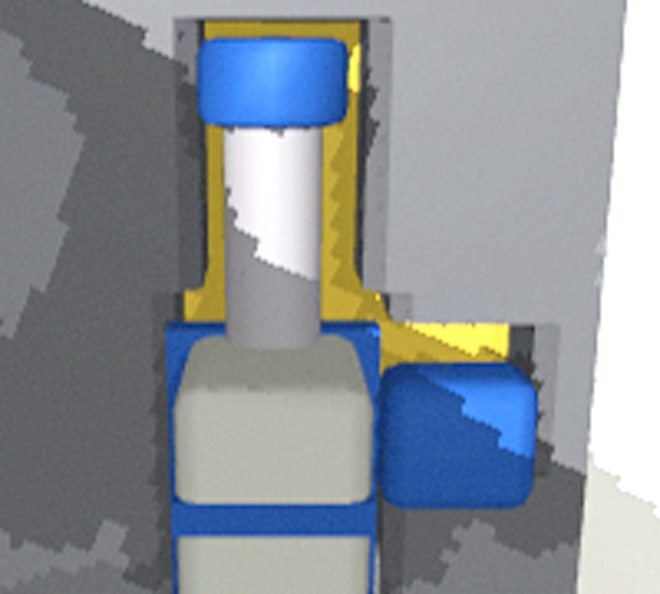

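```bash
python3 - <<'E'
import pickle
from h import *
f=pickle.load(open("p5.pkl","rb"))
B=lambda x,y,z:ray(f,x/3.3+239.65,y/3.3+109.65,z)[:2]
a=-1.156;ex=np.array([np.cos(a),np.sin(a)]);ey=np.array([-ex[1],ex[0]]);o=np.array([546.42,-11.55])
t=lambda p:np.round([(p-o)@ex,(p-o)@ey],1)
for n,p in dict(bL=(175,18),bR=(392,18),gL=(152,293),gR=(411,293),hR=(558,324)).items():print(n,t(B(*p,30)))
for z in(43,44):
    l,r=B(166,324,z),B(380,324,z);print(t(l),t(r),np.linalg.norm(r-l))
E
```

```text
bL [-83.8  35.6]
bR [-83.8  64.1]
gL [-47.2  31.5]
gR [-47.2  68. ]
hR [-42.8  89. ]
[-45.6  34.5] [-45.6  62.5] 27.998249928004842
[-45.8  34.6] [-45.8  62.4] 27.815311332344727
```

```bash
python3 -m creep '[[[0,0,0],[0.14,0,-0.3],1],[[0,0,0],[0.14,0,-0.6],1],[[0,0,0],[0.14,0,-0.9],1],[[0,0,0],[0.14,0,-1.2],1],[[0,0,0],[0.14,0,-1.2],1],[[0,0,0],[0.14,0,-1.2],1],[[0,0,0],[0.14,0,-1.2],1]]';python3 - <<'E'
from bench import robot
import cv2,pickle
f=robot.grab_frame("wrist"); im=f["pixels"];pickle.dump(f,open("p6.pkl","wb"));print(robot.state()["position"],robot.state()["ft_force"])
cv2.imwrite("pics/p6c.png",cv2.resize(cv2.convertScaleAbs(im[110:290,240:440],alpha=1.4),None,fx=3.3,fy=3.3,interpolation=2))
E
```

```text
clock: 22.05
position: [591.6, 9.1, 40.9]
orientation: [0.0, 0.545, 0.838, 0.0]
ft_force: [0.2, 0.2, -2.4]
opening: 21.1
[591.65788507   9.17613783  40.98860921] [ 0.04003501 -0.57160673 -1.39133532]
```

View pics/p6c.png

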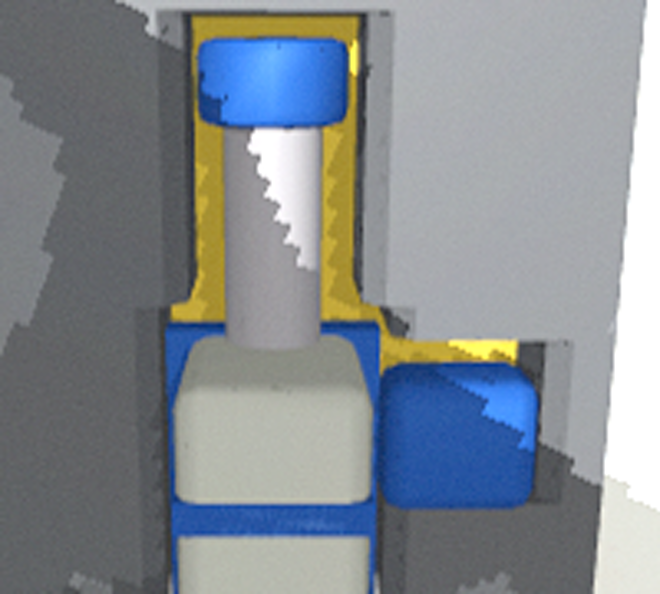

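Well centred and inside the chamfer. Lowering to the balls.

```bash
python3 -m creep '[[[0,0,0],[0,0,-0.2],1],[[0,0,0],[0,0,-0.4],1],[[0,0,0],[0,0,-0.4],1],[[0,0,0],[0,0,-0.4],1]]'; python3 -m creep '[[[0,0,0],[0,0,-0.15],1],[[0,0,0],[0,0,-0.3],1],[[0,0,0],[0,0,-0.3],1]]'
```

```text
clock: 22.5
position: [591.6, 9.3, 36.9]
orientation: [0.0, 0.545, 0.838, 0.0]
ft_force: [-0.2, 0.0, -1.4]
opening: 20.9
clock: 22.8
position: [591.5, 9.0, 33.6]
orientation: [0.0, 0.545, 0.838, -0.0]
ft_force: [1.0, -1.1, -2.9]
opening: 20.9
```

```bash
python3 -m creep '[[[0,0,0],[0,0,-0.1],1],[[0,0,0],[0,0,-0.2],1],[[0,0,0],[0,0,-0.2],1]]';python3 - <<'E'
from bench import robot
import cv2,pickle
f=robot.grab_frame("wrist"); im=f["pixels"];pickle.dump(f,open("p7.pkl","wb"));print(robot.state()["position"],robot.state()["ft_force"])
cv2.imwrite("pics/p7c.png",cv2.resize(cv2.convertScaleAbs(im[110:340,220:440],alpha=1.4),None,fx=2.6,fy=2.6,interpolation=2))
f=robot.grab_frame("side"); im=f["pixels"]
cv2.imwrite("pics/p7s.png",cv2.convertScaleAbs(cv2.resize(im[170:270,260:390],None,fx=6,fy=6),alpha=1.5))
E
```

```text
clock: 23.1
position: [591.4, 9.1, 31.6]
orientation: [0.0, 0.545, 0.838, -0.0]
ft_force: [0.1, -1.0, -2.3]
opening: 20.8
[591.45455677   9.10178468  31.58524007] [ 1.13083577 -0.76402087 -2.31989481]
```

View pics/p7c.png

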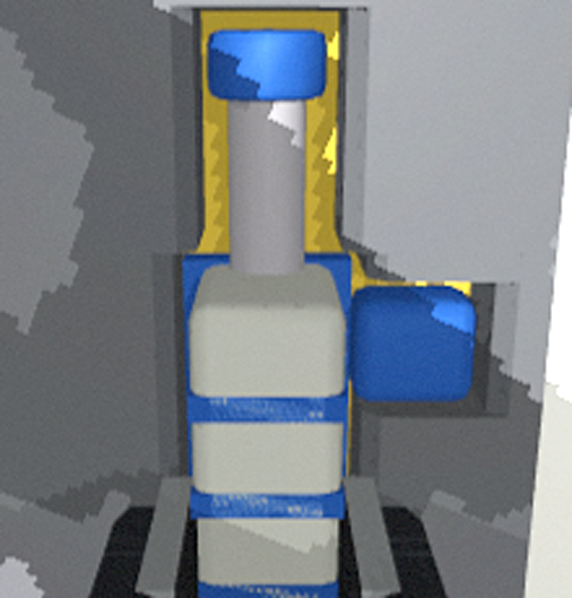

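View pics/p7s.png

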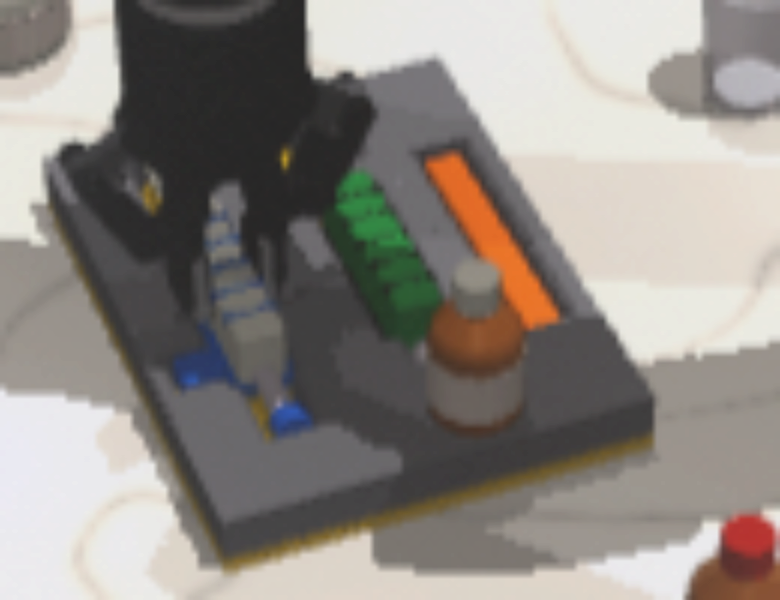

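```bash
python3 -m creep '[[[0,0,0],[0,0,0],3],[[0,0,0],[0,0,0.2],4],[[0,0,0],[0,0,0.6],4],[[0,0,0],[0,0,2],4.5],[[0,0,0],[0,0,4],4.5],[[0,0,0],[0,0,5],3],[[0,0,0],[0,0,5],1],[[0,0,0],[0,0,5],0],[[0,0,0],[0,0,5],0],[[0,0,0],[0,0,5],0]]';python3 - <<'E'
from bench import robot
import cv2,pickle
f=robot.grab_frame("side"); im=f["pixels"];print(robot.state()["position"])
cv2.imwrite("pics/p8.png",cv2.convertScaleAbs(cv2.resize(im[170:270,260:390],None,fx=6,fy=6),alpha=1.5))
E
```

```text
clock: 24.2
position: [590.9, 9.2, 81.0]
orientation: [-0.001, 0.545, 0.838, -0.0]
ft_force: [-0.6, -0.3, 0.6]
opening: 0.1
[590.96903049   9.20527111  81.11292467]
```

View pics/p8.png

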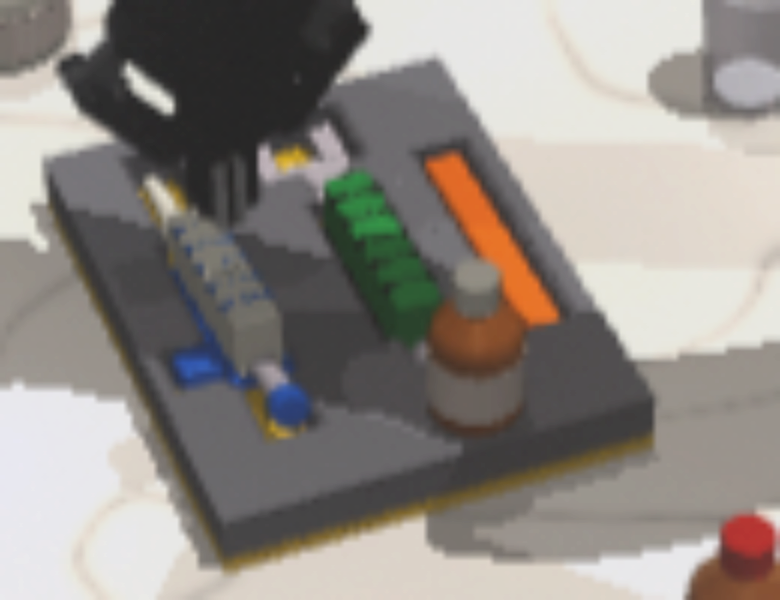

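```bash
python3 -m creep '[[[0,0,0],[0.05,0,-1],0],[[0,0,0],[0.05,0,-2],0],[[0,0,0],[0.05,0,-2.3],0],[[0,0,0],[0.05,0,-2.5],0],[[0,0,0],[0.05,0,-2.5],0]]' ; python3 -m creep '[[[0,0,0],[0,0,-0.2],0],[[0,0,0],[0,0,-0.4],0],[[0,0,0],[0,0,-0.4],0]]'; python3 -m creep '[[[0,0,0],[0,0,-0.2],0],[[0,0,0],[0,0,-0.4],0],[[0,0,0],[0,0,-0.4],0]]'; python3 -m creep '[[[0,0,0],[0,0,-0.2],0],[[0,0,0],[0,0,-0.4],0],[[0,0,0],[0,0,-0.4],0]]'
```

```text
clock: 24.75
position: [591.8, 9.1, 56.4]
orientation: [-0.0, 0.545, 0.838, -0.0]
ft_force: [-0.4, -0.0, -0.4]
opening: -0.0
clock: 25.05
position: [591.9, 9.2, 52.7]
orientation: [-0.0, 0.545, 0.838, 0.0]
ft_force: [0.4, 0.4, -0.6]
opening: 0.3
clock: 25.35
position: [591.8, 9.2, 48.6]
orientation: [-0.0, 0.545, 0.838, -0.0]
ft_force: [-0.3, 0.8, 0.6]
opening: 0.3
clock: 25.65
position: [591.7, 9.2, 44.5]
orientation: [-0.0, 0.545, 0.838, -0.0]
ft_force: [-0.9, 0.4, -0.3]
opening: 0.0
```

```bash
python3 -m creep '[[[0,0,0],[0,0,-0.15],0],[[0,0,0],[0,0,-0.3],0],[[0,0,0],[0,0,-0.4],0],[[0,0,0],[0,0,-0.4],0]]'; python3 - <<'E'
from bench import robot
import cv2
f=robot.grab_frame("side"); im=f["pixels"];print(robot.state()["position"],robot.state()["ft_force"])
cv2.imwrite("pics/p9.png",cv2.convertScaleAbs(cv2.resize(im[170:270,260:390],None,fx=6,fy=6),alpha=1.5))
f=robot.grab_frame("wrist"); im=f["pixels"]
cv2.imwrite("pics/p9w.png",cv2.convertScaleAbs(im,alpha=1.4))
E
```

```text
clock: 26.05
position: [592.2, 9.2, 43.1]
orientation: [-0.001, 0.546, 0.838, 0.001]
ft_force: [-5.9, 0.0, 15.6]
opening: 0.1
[592.23634151   9.14014566  43.07639766] [-5.87811638  1.20445683 16.38189222]
```

View pics/p9.png

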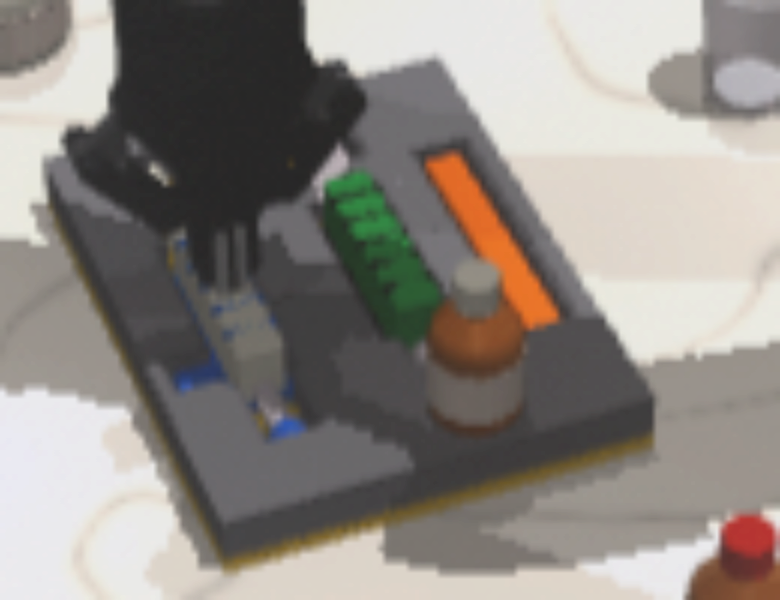

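View pics/p9w.png

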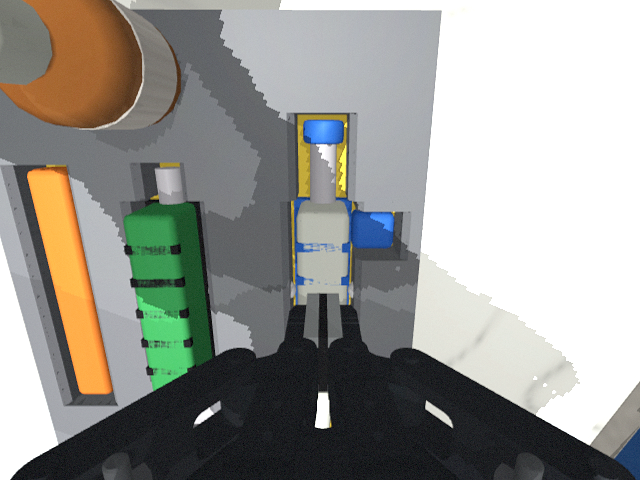

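```bash
python3 -m creep '[[[0,0,0],[0,0,-0.1],0],[[0,0,0],[0,0,-0.1],0]]';python3 -m creep '[[[0,0,0],[0,0,2],0],[[0,0,0],[0,0,6],0],[[0,0,0],[-1,-1,11],0],[[0,0,0],[-2,-1,15],0],[[0,0,0],[-4,-2,18],0],[[0,0,0],[-4,-2,18],0],[[0,0,0],[-4,-2,18],0],[[0,0,0],[-4,-2,18],0],[[0,0,0],[-4,-2,18],0]]'; python3 - <<'E'
from bench import robot
import cv2,pickle
f=robot.grab_frame("side"); im=f["pixels"];print(robot.state()["position"])
cv2.imwrite("pics/q1.png",cv2.convertScaleAbs(cv2.resize(im[170:270,260:390],None,fx=6,fy=6),alpha=1.5))
f=robot.grab_frame("wrist"); im=f["pixels"];pickle.dump(f,open("q1.pkl","wb"))
cv2.imwrite("pics/q1w.png",cv2.resize(cv2.convertScaleAbs(im[40:330,180:480],alpha=1.4),None,fx=2,fy=2,interpolation=2))
E
```

```text
clock: 26.35
position: [592.3, 9.1, 43.0]
orientation: [-0.001, 0.546, 0.838, 0.001]
ft_force: [-7.7, 1.0, 22.3]
opening: 0.3
clock: 27.25
position: [551.6, -10.2, 218.3]
orientation: [-0.001, 0.545, 0.838, -0.001]
ft_force: [0.2, 0.4, -1.1]
opening: 0.0
[551.62911466 -10.40909242 218.41151244]
```

View pics/q1.png

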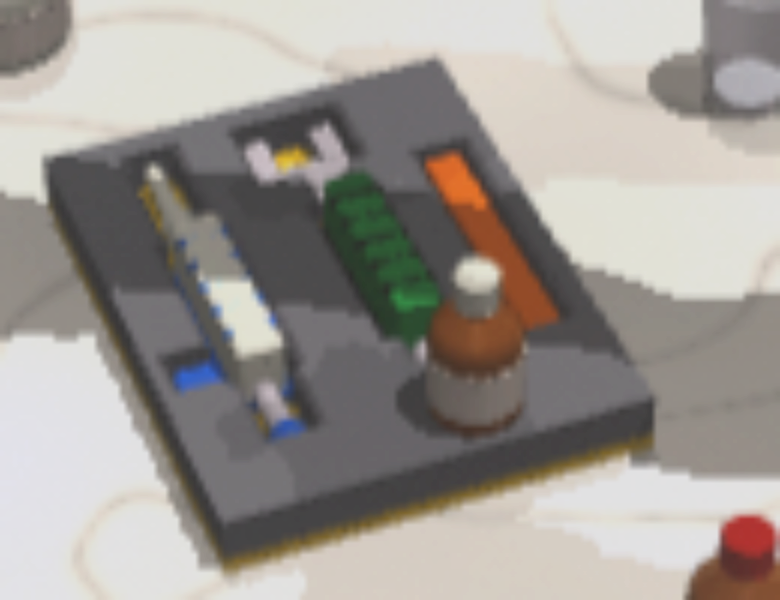

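View pics/q1w.png

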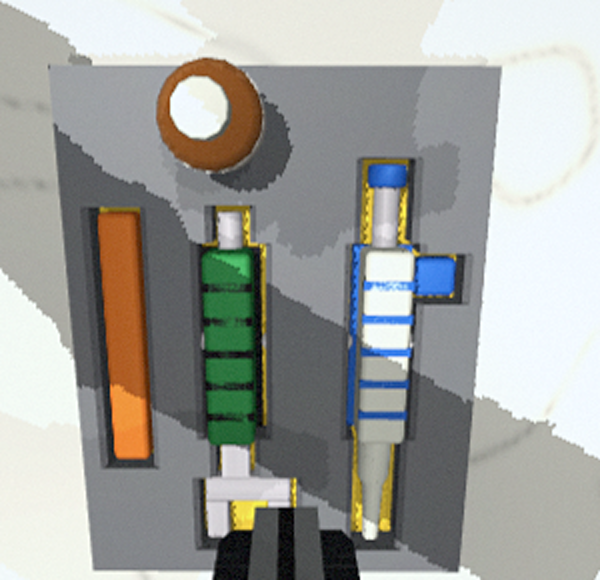

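```bash
python3 - <<'E'
import pickle
from h import *
f=pickle.load(open("q1.pkl","rb"));h=cv2.cvtColor(f["pixels"],cv2.COLOR_BGR2HSV)
a=-1.156;ex=np.array([np.cos(a),np.sin(a)]);ey=np.array([-ex[1],ex[0]]);o=np.array([546.42,-11.55])
t=lambda p:np.round([(p-o)@ex,(p-o)@ey],1)
B=lambda x,y,z:ray(f,x/2+179.75,y/2+39.75,z)[:2]
print("tray",t(B(49,67,30)),t(B(501,67,30)),"slots sp",t(B(205,206,30)),t(B(254,206,30)),"pip",t(B(359,158,30)),t(B(422,158,30)))
for n,P in dict(sp=[(201,262),(252,262),(254,440),(207,440)],pip=[(363,254),(414,254),(406,440),(358,440)]).items():
    q=[t(B(*p,43)) for p in P];print(n,q,np.mean(q,0)); v=q[2]+q[3]-q[0]-q[1];print("yaw",np.arctan2(v[1],v[0]))
E
```

```text
tray [-119.6  -94.6] [-119.9   94.8] slots sp [-63.5 -31. ] [-63.5  -9.3] pip [-83.7  36.5] [-83.8  63.9]
sp [array([-40.5, -32.1]), array([-40.5,  -9.9]), array([42.1, -9.9]), array([ 42.1, -32. ])] [  0.8   -20.975]
yaw 0.0006053268025786016
pip [array([-44. ,  38.3]), array([-44.1,  60.4]), array([41.9, 61.5]), array([41.9, 38.9])] [-1.075 49.775]
yaw 0.009889148239259614
```

```bash
python3 - <<'E'
from bench import robot
print(robot.close_job())
E
```

```text
the job is handed in; nothing more can be done
None
```

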